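# Fit the cells in the microscope's battery box and fasten its lid

## Robot

A 6-joint arm with a two-finger parallel gripper is mounted at the origin on the work surface. World frame = base frame: x ahead of the robot, y to its left, z up, the work surface at z = 0. Lengths are in m, angles in degrees, forces in N, time in s.
With the tool pointing down it reaches from about 0.35 to 0.875 m from the base axis. Payload 4.2 kg.
Tool frame: the origin (TCP) lies on the front face of the gripper's body, between the roots of the fingers; the fingertips stand 70 mm ahead of it and the grasp point (between the pads) lies 51 mm ahead of it; x points along the fingers, y is the direction in which the jaws open and shut, and the axes are right-handed (so a half turn about x gives the same grasp; the last joint's range is limited). The gripper opens to 87 mm and grips with 3 to 60 N. Pads are 19 mm wide; open, the fingers measure 117 mm over their backs; the gripper's body (75 mm by 190 mm) begins 51 mm behind the grasp point.
Start: joints at [79.103, 22.042, 0.453, 0, -68.411, -14.817], TCP at [0.271, 0.563, 0.292] pointing down, gripper open.
Joint ranges: [-179.83, 179.83], [-69.29, 118.12], [-61.27, 80.66], [-181.25, 117.63], [-171.15, -9.14], [-177.46, 177.46]. Speed limits (degrees/s): [159.86, 159.86, 180, 180, 180, 180].

## Interface

Orientations are given as a 3x3 rotation matrix whose columns are the frame's x, y, z axes.
In Python, from station import r, viewer, spotter gives the robot as it stands.
- The arm moves only by the tool move_arm, never from a script. Its argument "series" is a list that holds one entry, the list of rows, each a list of 7 numbers: the turn, a rotation vector about the world's x, y, z scaled (see below), then the shift along the world's x, y, z scaled (see below), then the opening, from 0 (shut) to 1 (fully open). A call has 1 to 20 rows; each row shifts and turns the pose as measured when the row begins; what a row does not reach is not made up. The controller multiplies each number of a shift by 60 mm and each number of a turn by 8 degrees. A row lasts 1/8 s, in which the tool goes at most 62.5 mm and 10.7 degrees, less where a joint would pass 70% of its speed; a pose out of reach is approached as far as the arm can. A call with a number of a shift or a turn outside -1 to 1 is refused whole. A call with a gripper value outside its range is refused whole. The fingers move at their own pace and stop on an object; the grip force is fixed at half the most. Time passes only in rows, so rows that do not move let the fingers close. It gives the time, the measured TCP pose, the force and the opening at its end, in the units of the state.
- r.sense(): the state, without advancing time (a new reading comes with each control period).
- viewer.capture(name): name is "side" or "top"; returns (picture, depth): 400x640x3 uint8, red, green, blue; 400x640 float32, m along the optical axis (not along the pixel's ray), 0 where there is no reading.
- viewer.camera_params(name): a dict with "mtx" (3x3 intrinsics, pixels), "dist_coeffs" ([k1, k2, p1, p2, k3] as OpenCV has them; the pictures are not rectified), "pose" (4x4, takes a point from camera to world coordinates). Camera axes: x right, y down, z forward; pixel columns grow to the right and rows downward; lengths in m; the calibration is good to about 2 mm. A picture is of the moment at which its call begins. camera_params takes no time and is no camera call.
- r.finish_job(): hands the job in, once; it reports no verdict.
Trained networks look in the newest picture that a camera, given by its name, has taken for a name from the list of things; names that differ only in an ending like _2 or _b are one class to them, and where a whole thing is asked for, a point or a joint stands for the part that bears it (a point fixed in the world has none). Each returns a list of dicts, best first, with "conf" (0 to 1); they miss things now and then, are a little off and sometimes report something else, mostly with a low value. They report only what shows in the picture. A call takes as long as a camera call. They do not tell look-alikes from the thing itself.
- spotter.find_in(camera, name): "centre" ([column, row] in pixels, amid what is visible of it).
- spotter.trace(camera, name): "mask" (400x640 bool, what is visible of it) and "centre" ([column, row] in pixels, amid what is visible of it).
The state is a dict: "time_s": time; "joints": joint angles; "joint_velocities": joint speeds; "effort": joint torques, N m; "tcp_pos": TCP position; "ee_rot": TCP orientation; "wrist_force": force on the tool from outside, world axes, zero at the start; "moment": the same for the moment, N m; "gripper_width": opening from 0.0 (shut) to 1.0 (fully open).
Only numpy, scipy, OpenCV 4.12 (cv2) and the standard library are available. Lean on these libraries where they do the work, as an engineer would, in place of code of your own. Each camera call takes 0.05 s, during which the arm holds its last target.

## Task

Fit every loose cell on the bench into a bay of the battery box, one to a bay, any order: push its plain steel end against the spring contact, then drop its orange (plus) end in behind the brass contact, so that it lies flat and fully home on the bay's floor. When all are in, lift the red knee of the folding stay past centre to unlock it, lower the lid gently until it is fully shut, then press on the lid's round screw-knob and turn it clockwise, in several grips, all the way home. Leave the monocular and the sample box where they stand.

Things in the scene. Friction and masses are not known exactly. Their poses are not given: they have to be found in the camera images.
- battery_box: Fixed battery box, 160 (x) by 276 (y) mm. Origin: centre of its underside, on the bench; x from its low front wall to the lid hinge, y to the side with the stay, z up. Floor 8 mm thick; side walls (|y| 134 to 138) 50 mm high, front wall (outer face x = -80) 26 mm; solid rear deck from x = 40, 46 mm high. Three bays side by side, 73 mm apart, each for one cell lying along x.
- bay0 (a point): Bay 0 (beside the stay): the point on its floor, 8 mm over the bench, where the origin of a cell fully home lies; box axes. Cell's plus end to -x. From here: brass contact face at x = -40, 14 mm high; free spring plate face at x = +32, z 1 to 35. White ribs 8 mm high, |y| 18 to 22, only at x -37 to -22 and +17 to +32: fingers have room between.
- bay1 (a point): Bay 1 (middle): the point on its floor, 8 mm over the bench, where the origin of a cell fully home lies; box axes. Cell's plus end to -x. From here: brass contact face at x = -40, 14 mm high; free spring plate face at x = +32, z 1 to 35. White ribs 8 mm high, |y| 18 to 22, only at x -37 to -22 and +17 to +32: fingers have room between.
- bay2 (a point): Bay 2 (far from the stay): the point on its floor, 8 mm over the bench, where the origin of a cell fully home lies; box axes. Cell's plus end to -x. From here: brass contact face at x = -40, 14 mm high; free spring plate face at x = +32, z 1 to 35. White ribs 8 mm high, |y| 18 to 22, only at x -37 to -22 and +17 to +32: fingers have room between.
- spring0 (a joint): Bay 0: travel of the sprung steel contact plate (30 mm wide) from free, 0 to 0.016 m towards the box's +x. 1.8 N at first, 0.6 N more per mm; 0.008 with a cell fitted.
- spring1 (a joint): Bay 1: travel of the sprung steel contact plate (30 mm wide) from free, 0 to 0.016 m towards the box's +x. 1.8 N at first, 0.6 N more per mm; 0.008 with a cell fitted.
- spring2 (a joint): Bay 2: travel of the sprung steel contact plate (30 mm wide) from free, 0 to 0.016 m towards the box's +x. 1.8 N at first, 0.6 N more per mm; 0.008 with a cell fitted.
- cell_a: Loose green rectangular cell, 80 (x) by 30 (y) by 28 (z) mm, about 0.15 kg, lying on the bench. Origin: centre of its underside; plus end (orange band, brass button) at -x, plain steel end at +x. May be absent.
- cell_b: Loose green rectangular cell, 80 (x) by 30 (y) by 28 (z) mm, about 0.15 kg, lying on the bench. Origin: centre of its underside; plus end (orange band, brass button) at -x, plain steel end at +x. May be absent.
- cell_c: Loose green rectangular cell, 80 (x) by 30 (y) by 28 (z) mm, about 0.15 kg, lying on the bench. Origin: centre of its underside; plus end (orange band, brass button) at -x, plain steel end at +x. May be absent.
- cell_a_plus (a point): Centre of the orange plus end face of cell_a, 14 mm above its underside, 40 mm from its middle.
- cell_b_plus (a point): Centre of the orange plus end face of cell_b, 14 mm above its underside, 40 mm from its middle.
- cell_c_plus (a point): Centre of the orange plus end face of cell_c, 14 mm above its underside, 40 mm from its middle.
- lid (a joint): Angle of the blue lid: 0 open (standing, leaning 0.26 rad back from upright, away from the bays), 1.831 lying shut. Stiff hinge: friction of 0.25 N m, so it sinks slowly at most when let go. Held at 0 by the stay until the knee is lifted past centre.
- lid_hinge (a point): Middle of the lid's hinge line, fixed to the box at x = 80, z = 52 mm; the line runs along the box's y.
- lid_edge (a point): Middle of the lid's free edge on its outer face (the upper one when shut), 158 mm from the hinge line. Lid 268 mm wide, 6 mm thick, with a 22 mm skirt turned inward along this edge; shut, its upper face is 58 mm above the bench.
- stay_arm (a joint): Angle of the stay's lower arm: 0 locked on its stop (knee 7 mm under the straight line), grows as the knee is lifted; straight at 0.15, unlocked from 0.3. From there arm and lid move together: arm 0.71, 1.1, 1.43, 1.78 goes with lid 0.2, 0.5, 0.8, 1.2. The arm turns back at 1.96 and reads 1.9 with the lid shut, so press the lid itself down for the last part.
- stay_knob (a point): Grip point on the stay's knee: a red bar 12 mm thick along the box's y, outside its +y wall (bar from y = 148 to 216 mm, this point at y = 190; 20 mm disc on its outer end). Locked, the knee stands at box x = 16, z = 60 mm; it swings in a 48 mm circle about stay_pivot in the box's x-z plane, up and towards -x.
- stay_pivot (a point): Point on the fixed axis (along the box's y) about which the stay's lower arm turns: box x = -30, y = 190, z = 46 mm.
- screw_knob (a joint): Turn of the captive screw-knob on the lid: 0 loose as at the start, 2.5 fully home against its stop, growing clockwise as seen from outside (above, lid shut). It sinks 2.4 mm per rad as it turns, 6 mm in all, against a light spring; needs about 0.06 N m and stays where it is left.
- knob_grip (a point): Middle of the black ridged round knob, 38 mm across and 22 mm high, on its axis. It stands on the lid's outer face 125 mm from the hinge line and 60 mm to the box's -y side; with the lid shut its axis is upright and, loose, this point is 80 mm and the knob's top 90 mm above the bench (10 mm gap under the knob).
- monocular: Upright black monocular tube, 42 mm wide, 130 mm high; origin: centre of its underside. A bystander.
- sample_box: Clear sample box, 70 by 70 by 26 mm; origin: centre of its underside. A bystander.
Things that resemble listed ones, but are neither listed nor needed, are in the scene too. Leave any white look-alike of the cell_b alone. What is shaped like the cell_a but brown is not meant.

How it is judged (in metres and radians):
On the way, in this order (a step that is already met when the one before it is completed fails the run):
1. every cell present is fully home in a bay, plus end to the brass contact, with the lid still open (((x of cell_a in the frame of bay0 between -0.004 and 0.004 m and y of cell_a in the frame of bay0 between -0.007 and 0.007 m and z of cell_a in the frame of bay0 below 0.004 m and angle between cell_a's own z axis and vertical below 0.1 rad and x of cell_a_plus in the frame of bay0 below -0.03 m) or (x of cell_a in the frame of bay1 between -0.004 and 0.004 m and y of cell_a in the frame of bay1 between -0.007 and 0.007 m and z of cell_a in the frame of bay1 below 0.004 m and angle between cell_a's own z axis and vertical below 0.1 rad and x of cell_a_plus in the frame of bay1 below -0.03 m) or (x of cell_a in the frame of bay2 between -0.004 and 0.004 m and y of cell_a in the frame of bay2 between -0.007 and 0.007 m and z of cell_a in the frame of bay2 below 0.004 m and angle between cell_a's own z axis and vertical below 0.1 rad and x of cell_a_plus in the frame of bay2 below -0.03 m)) and ((x of cell_b in the frame of bay0 between -0.004 and 0.004 m and y of cell_b in the frame of bay0 between -0.007 and 0.007 m and z of cell_b in the frame of bay0 below 0.004 m and angle between cell_b's own z axis and vertical below 0.1 rad and x of cell_b_plus in the frame of bay0 below -0.03 m) or (x of cell_b in the frame of bay1 between -0.004 and 0.004 m and y of cell_b in the frame of bay1 between -0.007 and 0.007 m and z of cell_b in the frame of bay1 below 0.004 m and angle between cell_b's own z axis and vertical below 0.1 rad and x of cell_b_plus in the frame of bay1 below -0.03 m) or (x of cell_b in the frame of bay2 between -0.004 and 0.004 m and y of cell_b in the frame of bay2 between -0.007 and 0.007 m and z of cell_b in the frame of bay2 below 0.004 m and angle between cell_b's own z axis and vertical below 0.1 rad and x of cell_b_plus in the frame of bay2 below -0.03 m)) and ((x of cell_c in the frame of bay0 between -0.004 and 0.004 m and y of cell_c in the frame of bay0 between -0.007 and 0.007 m and z of cell_c in the frame of bay0 below 0.004 m and angle between cell_c's own z axis and vertical below 0.1 rad and x of cell_c_plus in the frame of bay0 below -0.03 m) or (x of cell_c in the frame of bay1 between -0.004 and 0.004 m and y of cell_c in the frame of bay1 between -0.007 and 0.007 m and z of cell_c in the frame of bay1 below 0.004 m and angle between cell_c's own z axis and vertical below 0.1 rad and x of cell_c_plus in the frame of bay1 below -0.03 m) or (x of cell_c in the frame of bay2 between -0.004 and 0.004 m and y of cell_c in the frame of bay2 between -0.007 and 0.007 m and z of cell_c in the frame of bay2 below 0.004 m and angle between cell_c's own z axis and vertical below 0.1 rad and x of cell_c_plus in the frame of bay2 below -0.03 m)) and value of joint lid below 0.2 rad), for 0.3 s.
2. the stay's knee is lifted past centre (arm beyond 0.35) (value of joint stay_arm above 0.35 rad), for 0.1 s.
3. the lid is fully shut (value of joint lid above 1.78 rad), for 0.2 s.
4. the screw-knob is turned home with the lid shut (value of joint screw_knob above 2.2 rad and value of joint lid above 1.75 rad), for 0.2 s.
At the end, for the whole second after the job is handed in: Every cell present lies at rest in a bay of its own: origin within 4 mm along and 7 mm across of the bay's point and less than 4 mm above it, tilted less than 0.1 rad, plus end to the brass contact; lid shut (joint above 1.78) and screw-knob home (joint above 2.2) (((x of cell_a in the frame of bay0 between -0.004 and 0.004 m and y of cell_a in the frame of bay0 between -0.007 and 0.007 m and z of cell_a in the frame of bay0 below 0.004 m and angle between cell_a's own z axis and vertical below 0.1 rad and x of cell_a_plus in the frame of bay0 below -0.03 m) or (x of cell_a in the frame of bay1 between -0.004 and 0.004 m and y of cell_a in the frame of bay1 between -0.007 and 0.007 m and z of cell_a in the frame of bay1 below 0.004 m and angle between cell_a's own z axis and vertical below 0.1 rad and x of cell_a_plus in the frame of bay1 below -0.03 m) or (x of cell_a in the frame of bay2 between -0.004 and 0.004 m and y of cell_a in the frame of bay2 between -0.007 and 0.007 m and z of cell_a in the frame of bay2 below 0.004 m and angle between cell_a's own z axis and vertical below 0.1 rad and x of cell_a_plus in the frame of bay2 below -0.03 m)) and ((x of cell_b in the frame of bay0 between -0.004 and 0.004 m and y of cell_b in the frame of bay0 between -0.007 and 0.007 m and z of cell_b in the frame of bay0 below 0.004 m and angle between cell_b's own z axis and vertical below 0.1 rad and x of cell_b_plus in the frame of bay0 below -0.03 m) or (x of cell_b in the frame of bay1 between -0.004 and 0.004 m and y of cell_b in the frame of bay1 between -0.007 and 0.007 m and z of cell_b in the frame of bay1 below 0.004 m and angle between cell_b's own z axis and vertical below 0.1 rad and x of cell_b_plus in the frame of bay1 below -0.03 m) or (x of cell_b in the frame of bay2 between -0.004 and 0.004 m and y of cell_b in the frame of bay2 between -0.007 and 0.007 m and z of cell_b in the frame of bay2 below 0.004 m and angle between cell_b's own z axis and vertical below 0.1 rad and x of cell_b_plus in the frame of bay2 below -0.03 m)) and ((x of cell_c in the frame of bay0 between -0.004 and 0.004 m and y of cell_c in the frame of bay0 between -0.007 and 0.007 m and z of cell_c in the frame of bay0 below 0.004 m and angle between cell_c's own z axis and vertical below 0.1 rad and x of cell_c_plus in the frame of bay0 below -0.03 m) or (x of cell_c in the frame of bay1 between -0.004 and 0.004 m and y of cell_c in the frame of bay1 between -0.007 and 0.007 m and z of cell_c in the frame of bay1 below 0.004 m and angle between cell_c's own z axis and vertical below 0.1 rad and x of cell_c_plus in the frame of bay1 below -0.03 m) or (x of cell_c in the frame of bay2 between -0.004 and 0.004 m and y of cell_c in the frame of bay2 between -0.007 and 0.007 m and z of cell_c in the frame of bay2 below 0.004 m and angle between cell_c's own z axis and vertical below 0.1 rad and x of cell_c_plus in the frame of bay2 below -0.03 m)) and linear speed of each of cell_a, cell_b, cell_c below 0.02 m/s and value of joint lid above 1.78 rad and value of joint screw_knob above 2.2 rad); the robot touches nothing.
It fails at once if the lid slams (faster than 3 rad/s) (velocity of joint lid above 3 rad/s).
It fails at once if the monocular or the sample box is moved more than 4 cm or knocked over (distance of any of monocular, sample_box from where it was at the start of the episode above 0.04 m or angle between monocular's own z axis and vertical above 0.5 rad).
Of cell_a, cell_b, cell_c only 2 to 3 are there at a start; the rules pass over those that are not, and their reading is None.
At some moment in a run one of cell_a, cell_b, cell_c may be knocked a few centimetres aside while the robot is not near it.
Once in a run the grip may slacken for a moment while it holds something.
It also fails if it takes over 210 s, if anything falls off the work surface, if the arm or the gripper's body presses on something with over 40 N, if the wrist force passes 120 N, or if a joint passes its speed limit or range.

## Working session

There is one attempt and no reset: what is moved stays moved. The work goes in short steps, Python scripts to look and compute and a tool call to move; the robot and the scene stay as the last step left them, time stands still between calls to the robot, and variables do not carry over. Pictures are saved under pics/ and viewed, and the job is handed in when it is done.

Besides the shell and the picture viewer there is one more tool, called after "Call:" as name(argument=value, ...) on one line, values as JSON. move_arm: Moves the arm, as the interface text tells. Its arguments: {"type":"object","properties":{"series":{"type":"array","items":{"type":"array","items":{"type":"array","items":{"type":"number","minimum":-1,"maximum":1}}}}},"required":["series"]}

```bash
ls -la; mkdir -p pics; cat > h.py <<'E'
import numpy as np, cv2
from station import r, viewer, spotter
def shot(cam, name):
    im, d = viewer.capture(cam)
    cv2.imwrite(f'pics/{name}.png', im[:,:,::-1])
    np.savez(f'pics/{name}.npz', im=im, d=d)
    return im, d
def pts(cam, uv, z):
    """uv Nx2, depth z N -> world"""
    p=viewer.camera_params(cam); K=np.array(p['mtx']); D=np.array(p['dist_coeffs']); T=np.array(p['pose'])
    uv=np.asarray(uv,float).reshape(-1,1,2)
    n=cv2.undistortPoints(uv,K,D).reshape(-1,2)
    z=np.asarray(z,float).reshape(-1,1)
    c=np.hstack([n*z,z])
    return c@T[:3,:3].T+T[:3,3]
def plane(cam, uv, zw):
    """intersect pixel rays with world z=zw"""
    p=viewer.camera_params(cam); K=np.array(p['mtx']); D=np.array(p['dist_coeffs']); T=np.array(p['pose'])
    n=cv2.undistortPoints(np.asarray(uv,float).reshape(-1,1,2),K,D).reshape(-1,2)
    d=np.hstack([n,np.ones((len(n),1))])@T[:3,:3].T
    s=(zw-T[2,3])/d[:,2]
    return T[:3,3]+d*s[:,None]
def proj(cam, P):
    p=viewer.camera_params(cam); K=np.array(p['mtx']); D=np.array(p['dist_coeffs']); T=np.array(p['pose'])
    Ti=np.linalg.inv(T)
    P=np.asarray(P,float).reshape(-1,3)
    return cv2.projectPoints(P,cv2.Rodrigues(Ti[:3,:3])[0],Ti[:3,3],K,D)[0].reshape(-1,2)
E
python3 - <<'E'
from h import *
np.set_printoptions(precision=3,suppress=True)
for c in ('top','side'):
    im,d=shot(c,c+'0'); p=viewer.camera_params(c); print(c,np.array(p['pose']),np.array(p['mtx']))
print(r.sense())
E
```

```text
total 12
drwxr-xr-x  3 agent agent 4096 Dec  6 13:53 .
drwxr-xr-x 23 root  root  4096 Dec  6 13:52 ..
drwxr-xr-x  2 agent agent 4096 Dec  6 13:53 pics
top [[ 0.003 -0.997  0.077  0.419]
 [-1.    -0.003  0.004 -0.033]
 [-0.004 -0.077 -0.997  1.559]
 [ 0.     0.     0.     1.   ]] [[508.276   0.    306.055]
 [  0.    508.276 194.223]
 [  0.      0.      1.   ]]
side [[ 0.952 -0.219  0.213  0.255]
 [-0.305 -0.653  0.693 -0.931]
 [-0.013 -0.725 -0.689  1.03 ]
 [ 0.     0.     0.     1.   ]] [[398.231   0.    321.032]
 [  0.    398.231 200.942]
 [  0.      0.      1.   ]]
{'time_s': 0.1, 'joints': array([ 79.103,  22.086,   0.387,  -0.025, -68.409, -14.818]), 'joint_velocities': array([ 0.088, -0.127,  0.263,  0.128,  0.021,  0.089]), 'effort': array([ -0.   , -39.169,  18.793,   4.232,   0.013,  -0.   ]), 'tcp_pos': array([0.271, 0.563, 0.291]), 'ee_rot': array([[-0.001, -0.434, -0.901],
       [-0.002, -0.901,  0.434],
       [-1.   ,  0.002, -0.   ]]), 'wrist_force': array([ 0.56 , -0.247, -0.097]), 'moment': array([0.001, 0.032, 0.025]), 'gripper_width': 0.9995360665398173}
```

View pics/top0.png

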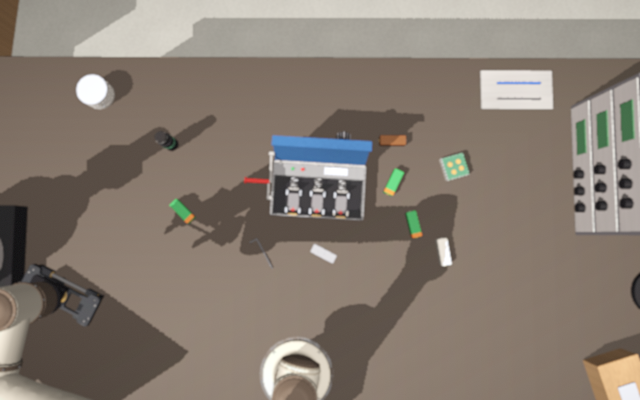

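View pics/side0.png

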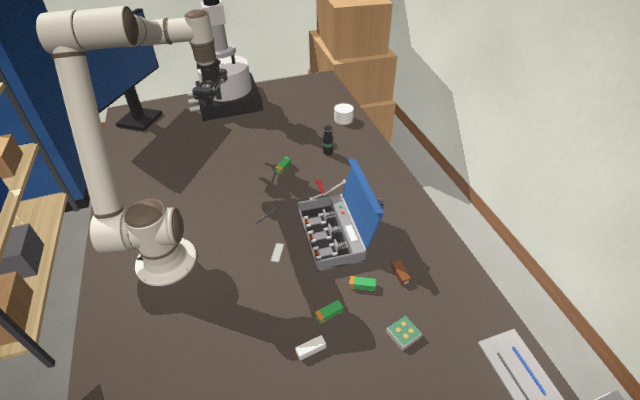

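```bash
python3 - <<'E'
import cv2
a=cv2.imread('pics/top0.png'); 
cv2.imwrite('pics/top0z.png',cv2.resize(a[110:280,160:460],(800,453),interpolation=cv2.INTER_CUBIC))
b=cv2.imread('pics/side0.png'); 
cv2.imwrite('pics/side0z.png',cv2.resize(b[140:360,240:440],(545,600),interpolation=cv2.INTER_CUBIC))
E
cat > find.py <<'E'
from h import *
np.set_printoptions(precision=4,suppress=True)
def cells(name='top', cam='top', verbose=True):
    """green blobs -> centre, yaw of cell axes from top pixels; top face at z=zt"""
    f=np.load(f'pics/{name}.npz'); im,d=f['im'],f['d']
    hsv=cv2.cvtColor(im,cv2.COLOR_RGB2HSV)
    g=((hsv[...,0]>45)&(hsv[...,0]<80)&(hsv[...,1]>120)&(hsv[...,2]>60)).astype(np.uint8)
    o=((hsv[...,0]>4)&(hsv[...,0]<22)&(hsv[...,1]>150)&(hsv[...,2]>130)).astype(np.uint8)
    m=cv2.morphologyEx(g|o,cv2.MORPH_CLOSE,np.ones((3,3),np.uint8))
    n,lab,st,ce=cv2.connectedComponentsWithStats(m)
    out=[]
    for i in range(1,n):
        if st[i,4]<40 or st[i,4]>1500: continue
        gm=(lab==i)&(g>0); om=(lab==i)&(o>0)
        if gm.sum()<30 or om.sum()<3: continue
        v,u=np.nonzero(lab==i); z=d[v,u]; ok=z>0
        P=pts(cam,np.c_[u,v][ok],z[ok]); zt=np.percentile(P[:,2],70)
        vo,uo=np.nonzero(om); vg,ug=np.nonzero(gm)
        out.append((i,st[i],ce[i],zt,np.c_[u,v],np.c_[ug,vg],np.c_[uo,vo]))
        Q=plane(cam,np.c_[u,v],zt); G=plane(cam,np.c_[ug,vg],zt).mean(0); O=plane(cam,np.c_[uo,vo],zt).mean(0)
        rect=cv2.minAreaRect((Q[:,:2]*1000).astype(np.float32))
        dd=O-G
        print(ce[i],st[i,4],'zt',zt,'G',G[:2],'O',O[:2],'yaw(+x=away from plus)',np.degrees(np.arctan2(-dd[1],-dd[0])),'rect',rect)
    return out
if __name__=='__main__':
    import sys
    cells(sys.argv[1], sys.argv[2])
E
python3 find.py top0 top; python3 find.py side0 side
python3 - <<'E'
from h import *
for n in ['battery_box','cell_a','cell_b','cell_c','monocular','sample_box','stay_knob','lid','screw_knob','bay0','spring0']:
    for c in ('top',):
        try: print(n,c,[(np.round(x['centre']),round(x['conf'],2)) for x in spotter.find_in(c,n)][:5])
        except Exception as e: print(n,e)
E
```

```text
[393.9857 180.0952] 210 zt 0.029486142966669203 G [ 0.5847 -0.2949] O [ 0.5474 -0.2767] yaw(+x=away from plus) -25.97636010717463 rect ((578.484619140625, -292.2052307128906), (28.290546417236328, 73.71620178222656), 63.185157775878906)
[182.175 210.675] 240 zt 0.029340604827593486 G [0.4932 0.3527] O [0.4637 0.3244] yaw(+x=away from plus) 43.773057296805355 rect ((486.10528564453125, 347.4115295410156), (75.38238525390625, 29.54498863220215), 45.71418380737305)
[413.2941 224.3176] 255 zt 0.028476863356189507 G [ 0.4561 -0.3476] O [ 0.4156 -0.3579] yaw(+x=away from plus) 14.223421595163192 rect ((448.1135559082031, -349.52978515625), (76.84484100341797, 31.40201187133789), 14.142166137695312)
[283.6042 163.7708] 96 zt 0.026879870599003652 G [0.4919 0.3396] O [0.465  0.3205] yaw(+x=away from plus) 35.439625247272005 rect ((483.2789611816406, 331.268798828125), (90.21063232421875, 39.50614929199219), 43.436302185058594)
[362.2425 283.1595] 301 zt 0.02602664834013897 G [ 0.5792 -0.3055] O [ 0.5445 -0.2867] yaw(+x=away from plus) -28.390704297433707 rect ((573.1223754882812, -301.9904174
[... 534 characters left out ...]
 223.]), 0.84), (array([391., 179.]), 0.72), (array([184., 209.]), 0.69), (array([443., 251.]), 0.68), (array([394., 140.]), 0.51)]
cell_c top [(array([412., 223.]), 0.84), (array([391., 179.]), 0.72), (array([184., 209.]), 0.69), (array([443., 251.]), 0.68), (array([394., 140.]), 0.51)]
monocular top [(array([166., 141.]), 0.72)]
sample_box top [(array([393., 182.]), 0.33)]
stay_knob top [(array([264., 176.]), 0.51), (array([318., 177.]), 0.41)]
lid top [(array([324., 148.]), 0.59), (array([452., 168.]), 0.26)]
screw_knob top [(array([318., 178.]), 0.44), (array([392., 180.]), 0.28)]
bay0 top [(array([318., 176.]), 0.8), (array([181., 210.]), 0.46)]
spring0 top [(array([318., 176.]), 0.24)]
```

View pics/top0z.png

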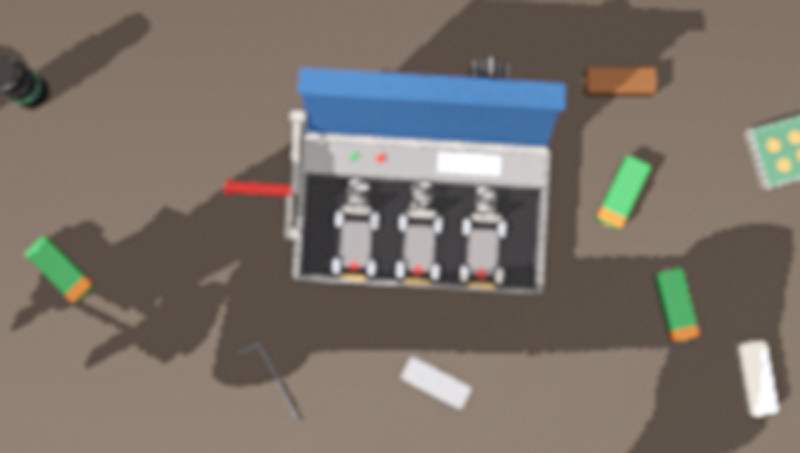

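View pics/side0z.png

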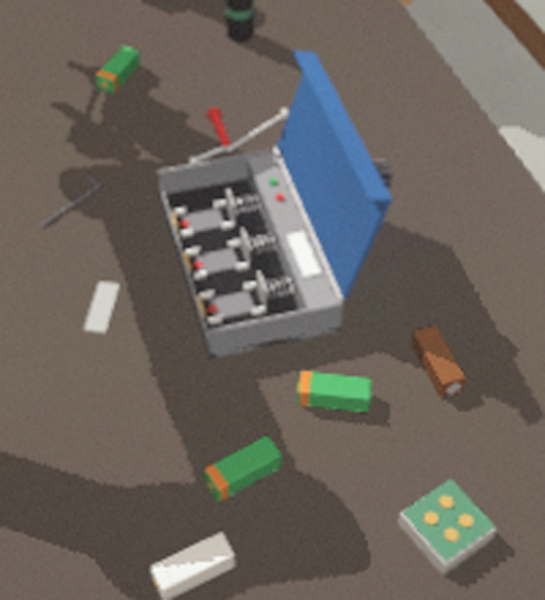

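```bash
cat > boxfit.py <<'E'
from h import *
from scipy.optimize import least_squares
np.set_printoptions(precision=4,suppress=True)
B=[((-80,80),(-138,138),(0,8)),((-80,80),(134,138),(0,50)),((-80,80),(-138,-134),(0,50)),((-80,-76),(-138,138),(0,26)),((40,80),(-138,138),(0,46))]
def sdf(P):
    out=np.full(len(P),9e9)
    for b in B:
        lo=np.array([q[0] for q in b])/1e3; hi=np.array([q[1] for q in b])/1e3
        q=np.abs(P-(lo+hi)/2)-(hi-lo)/2
        s=np.linalg.norm(np.maximum(q,0),axis=1)+np.minimum(q.max(1),0)
        out=np.minimum(out,s)
    return np.minimum(out,np.abs(P[:,2])+0)  # bench
def cloud(cam,name):
    f=np.load(f'pics/{name}.npz'); d=f['d']; v,u=np.nonzero(d>0)
    return pts(cam,np.c_[u,v],d[v,u]),np.c_[u,v]
C={c:cloud(c,c+'0')[0] for c in('top','side')}
for sel in (['top'],['side'],['top','side']):
    x0=np.array([0.55,-0.02,-0.05])
    g=plane('top',[[318,185]],0.03)[0]; x0[:2]=g[:2]
    for it in range(3):
        R=lambda t:np.array([[np.cos(t),-np.sin(t)],[np.sin(t),np.cos(t)]])
        L=[]
        for c in sel:
            P=C[c]; Q=(P[:,:2]-x0[:2])@R(x0[2])
            k=(np.abs(Q[:,0]+0.005)<0.1)&(np.abs(Q[:,1])<0.16)&(P[:,2]<0.053)&(P[:,2]>-.02)
            # drop springs/ribs area noise and lid area
            L.append(P[k])
        P=np.vstack(L)
        def f(x):
            Q=np.c_[(P[:,:2]-x[:2])@R(x[2]),P[:,2]-x[3]]
            return sdf(Q)
        s=least_squares(f,np.r_[x0[:3],0],loss='soft_l1',f_scale=0.002,x_scale=[.01,.01,.05,.005])
        x0=s.x[:3]
    print(sel,s.x[:2],np.degrees(s.x[2]),'dz',s.x[3],'cost',s.cost/len(P)*1e6,len(P))
E
python3 boxfit.py
```

```text
['top'] [ 0.5481 -0.0625] -3.344556523280042 dz 0.0006138058875485275 cost 3.550585124891879 6271
['side'] [ 0.5506 -0.0636] -3.303094525476463 dz -0.0008374021108855203 cost 2.866503280340391 4343
['top', 'side'] [ 0.5488 -0.0632] -3.337147264349768 dz -8.745463539094658e-05 cost 3.3505779530726607 10624
```

```bash
cat > ov.py <<'E'
from h import *
import sys
BX=np.array([0.5488,-0.0632]); YAW=np.radians(-3.34)
def b2w(p):
    p=np.asarray(p,float).reshape(-1,3)/1e3
    c,s=np.cos(YAW),np.sin(YAW)
    return np.c_[p[:,0]*c-p[:,1]*s+BX[0],p[:,0]*s+p[:,1]*c+BX[1],p[:,2]]
def draw(cam,name,out,crop,k,bayx):
    im=cv2.imread(f'pics/{name}.png'); x0,y0,x1,y1=crop
    im=cv2.resize(im[y0:y1,x0:x1],None,fx=k,fy=k,interpolation=cv2.INTER_CUBIC)
    def seg(P,col):
        q=(proj(cam,b2w(P))-[x0,y0]+.5)*k
        for a,b in zip(q[:-1],q[1:]): cv2.line(im,tuple(map(int,a)),tuple(map(int,b)),col,1,cv2.LINE_AA)
    seg([(-80,-138,26),(-80,138,26)],(0,255,255))
    for s in(-1,1): seg([(-80,138*s,50),(80,138*s,50)],(0,255,255))
    seg([(40,-134,46),(40,134,46)],(0,255,255)); 
    for y in (73,0,-73):
        seg([(bayx-40,y-12,22),(bayx-40,y+12,22)],(255,0,255))
        seg([(bayx+32,y-15,43),(bayx+32,y+15,43)],(255,0,255))
        for s in(-1,1):
            for a,b in((-37,-22),(17,32)):
                seg([(bayx+a,y+18*s,16),(bayx+b,y+18*s,16),(bayx+b,y+22*s,16),(bayx+a,y+22*s,16),(bayx+a,y+18*s,16)],(255,0,0))
    cv2.imwrite(f'pics/{out}.png',im)
if __name__=='__main__':
    draw('top','top0','ovt',(260,130,375,225),6,-32)
    draw('side','side0','ovs',(285,150,395,275),4.8,-32)
E
python3 ov.py
```

```text
(no output)
```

View pics/ovt.png

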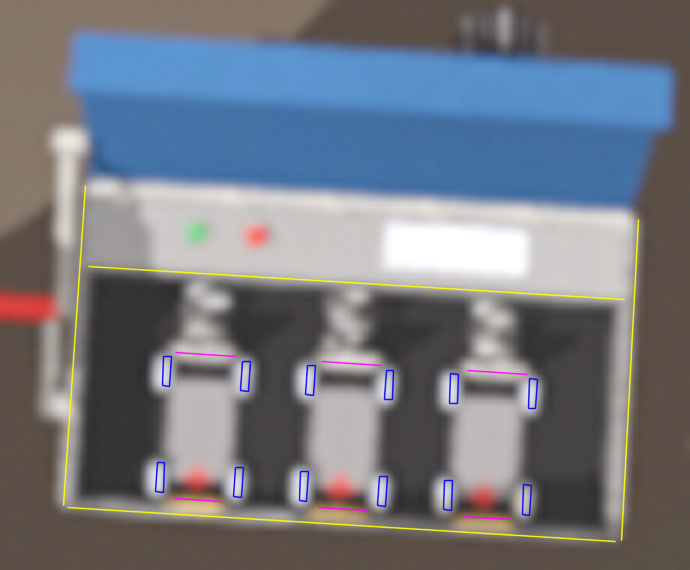

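View pics/ovs.png

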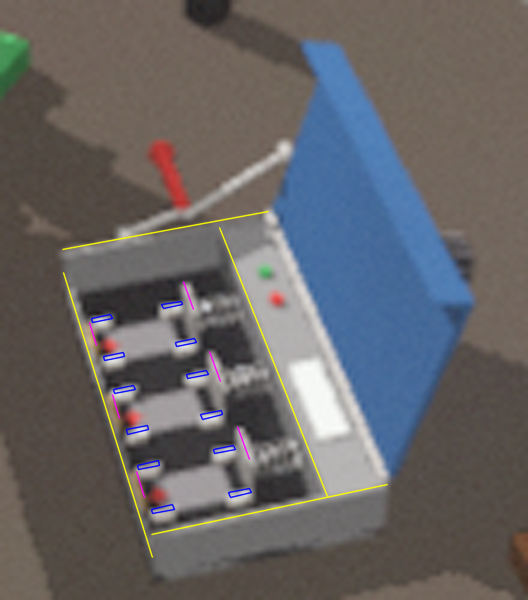

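```bash
cat > cellfit.py <<'E'
from h import *
import sys
from scipy.optimize import least_squares
from ov import b2w,BX,YAW
def R(t): return np.array([[np.cos(t),-np.sin(t)],[np.sin(t),np.cos(t)]])
def blobs(cam,im,d):
    hsv=cv2.cvtColor(im,cv2.COLOR_RGB2HSV)
    g=((hsv[...,0]>45)&(hsv[...,0]<80)&(hsv[...,1]>120)&(hsv[...,2]>50)).astype(np.uint8)
    o=((hsv[...,0]>4)&(hsv[...,0]<22)&(hsv[...,1]>150)&(hsv[...,2]>110)).astype(np.uint8)
    m=cv2.morphologyEx(g|o,cv2.MORPH_CLOSE,np.ones((3,3),np.uint8))
    n,lab,st,ce=cv2.connectedComponentsWithStats(m); L=[]
    for i in range(1,n):
        if not 40<st[i,4]<1500: continue
        G=(lab==i)&(g>0); O=(lab==i)&(o>0)
        if G.sum()<30 or O.sum()<3: continue
        v,u=np.nonzero(G|O); ok=d[v,u]>0
        P=pts(cam,np.c_[u,v][ok],d[v,u][ok])
        def mean(M):
            v,u=np.nonzero(M); ok=d[v,u]>0; return pts(cam,np.c_[u,v][ok],d[v,u][ok]).mean(0)
        L.append((P,mean(G),mean(O)))
    return L
def fit(P,G,O,z0):
    dd=(G-O)[:2]; t=np.arctan2(dd[1],dd[0]); c=O[:2]+dd/np.linalg.norm(dd)*0.033
    lo=np.array([-.04,-.015,0]);hi=np.array([.04,.015,.028])
    def f(x):
        Q=np.c_[(P[:,:2]-x[:2])@R(x[2]),P[:,2]-z0-x[3]]
        q=np.abs(Q-(lo+hi)/2)-(hi-lo)/2
        return np.linalg.norm(np.maximum(q,0),axis=1)+np.minimum(q.max(1),0)
    s=least_squares(f,np.r_[c,t,0],loss='soft_l1',f_scale=.002,x_scale=[.01,.01,.05,.003])
    return s.x,s.cost/len(P)*1e6
def main(tag,z0=0.0):
    np.set_printoptions(precision=4,suppress=True)
    A={}
    for c in('top','side'):
        im,d=shot(c,c+tag); A[c]=blobs(c,im,d)
    used=[]
    for P,G,O in A['top']:
        x,co=fit(P,G,O,z0); s=[]
        for P2,G2,O2 in A['side']:
            if np.linalg.norm(G2[:2]-G[:2])<.03:
                x2,co2=fit(P2,G2,O2,z0); s.append((x2,len(P2)))
                x3,co3=fit(np.vstack([P,P2]),G,O,z0)
                s.append(('BOTH',x3[:2],np.degrees(x3[2]),x3[3],'%.2f'%co3))
        print('top',x[:2],np.degrees(x[2]),'dz %.4f cost %.2f n %d'%(x[3],co,len(P)),'| side',s)
    print('t',r.sense()['time_s'])
if __name__=='__main__': main(sys.argv[1])
E
python3 cellfit.py 1
python3 - <<'E'
from ov import *
np.set_printoptions(precision=4,suppress=True)
print(b2w([(-32,73,8),(-32,0,8),(-32,-73,8),(16,190,60),(-30,190,46),(-45,-60,80)]))
E
```

```text
top [0.4822 0.3468] 44.94370285497584 dz 0.0003 cost 2.62 n 224 | side [(array([ 0.489 ,  0.3495,  0.8527, -0.0012]), 85), ('BOTH', array([0.4879, 0.3504]), np.float64(47.42730297962067), np.float64(-0.00011973296338120845), '2.60')]
top [ 0.4524 -0.3524] 12.502032563866273 dz -0.0004 cost 2.90 n 234 | side [(array([ 0.4497, -0.3531,  0.2582, -0.0024]), 279), ('BOTH', array([ 0.4518, -0.3524]), np.float64(13.912659695622818), np.float64(-0.0016487738110942552), '2.07')]
t 0.75
[[ 0.5211  0.0115  0.008 ]
 [ 0.5169 -0.0613  0.008 ]
 [ 0.5126 -0.1342  0.008 ]
 [ 0.5758  0.1255  0.06  ]
 [ 0.5299  0.1282  0.046 ]
 [ 0.5004 -0.1205  0.08  ]]
```

Call:
move_arm(series=[[[0, 0, -1, 0.26, -0.25, -0.15, 1], [0, 0, -1, 0.26, -0.25, -0.15, 1], [0, 0, -1, 0.26, -0.25, -0.15, 1], [0, 0, -1, 0.26, -0.25, -0.15, 1], [0, 0, -1, 0.26, -0.25, -0.15, 1], [0, 0, -1, 0.26, -0.25, -0.15, 1], [0, 0, -1, 0.26, -0.25, -0.15, 1], [0, 0, -1, 0.26, -0.25, -0.15, 1], [0, 0, -1, 0.26, -0.25, -0.15, 1], [0, 0, -1, 0.26, -0.25, -0.15, 1], [0, 0, -1, 0.26, -0.25, -0.15, 1], [0, 0, -1, 0.26, -0.25, -0.15, 1], [0, 0, -1, 0.26, -0.25, -0.15, 1], [0, 0, -0.5, 0, 0, 0, 1]]])

```text
time_s: 2.5
tcp_pos: [0.4801, 0.3625, 0.1729]
ee_rot: [[0.004, -0.679, 0.734], [-0.002, 0.734, 0.679], [-1.0, -0.005, 0.002]]
wrist_force: [-0.6, -0.1, -0.3]
gripper_width: 0.999
```

```bash
cat > go.py <<'E'
# usage: go.py x y z yawdeg_of_cell  (tcp target; tool y axis along cell y) -> total units
from h import *
import sys
from scipy.spatial.transform import Rotation as Ro
def go(x,y,z,yaw):
    s=r.sense(); t=np.radians(yaw)
    ty=np.array([-np.sin(t),np.cos(t),0]); Rt=np.c_[[0,0,-1],ty,np.cross([0,0,-1],ty)]
    rv=(Ro.from_matrix(Rt)*Ro.from_matrix(s['ee_rot']).inv()).as_rotvec(degrees=True)
    np.set_printoptions(precision=3,suppress=True)
    d=np.array([x,y,z])-s['tcp_pos']
    print('t',s['time_s'],'tcp',s['tcp_pos'],'turn units',rv/8,'shift units',d/.06,'mm',d*1e3,'F',s['wrist_force'],'g',s['gripper_width']*87,'j',s['joints'])
if __name__=='__main__': go(*map(float,sys.argv[1:]))
E
python3 go.py .487 .350 .16 46; sed -i 's/if G.sum()<30/print(i,st[i],ce[i],G.sum(),O.sum())\n        if G.sum()<30/' cellfit.py; python3 cellfit.py 2
```

```text
t 2.5 tcp [0.48  0.362 0.173] turn units [0.014 0.031 0.408] shift units [ 0.115 -0.208 -0.215] mm [  6.906 -12.491 -12.912] F [-0.556 -0.117 -0.326] g 86.87538077009357 j [  52.57    25.886  -12.152    0.345  -51.908 -100.045]
1 [381 137  23   8  47] [387.6383 141.8298] 0 31
5 [384 169  19  26 250] [393.256 181.384] 194 39
7 [179 208  16  15 129] [186.2403 214.5659] 71 36
8 [406 211  16  27 255] [413.251  224.1922] 201 35
1 [276 158  14  15  96] [282.9896 163.7917] 73 10
5 [350 276  26  15 305] [362.0984 283.1049] 248 39
7 [315 300  28  23 292] [329.0856 310.5479] 235 36
top [ 0.5749 -0.2934] -26.11713697086688 dz 0.0002 cost 2.42 n 233 | side [(array([ 0.5754, -0.2926, -0.4538, -0.0023]), 286), ('BOTH', array([ 0.5752, -0.2927]), np.float64(-25.965499362443992), np.float64(-0.0011638321692505275), '1.93')]
top [0.4866 0.3511] 52.264881185066564 dz -0.0005 cost 15.01 n 106 | side [(array([ 0.49  ,  0.3506,  0.8144, -0.001 ]), 83), ('BOTH', array([0.4888, 0.3495]), np.float64(46.984158758542016), np.float64(-0.0007884717941897703), '9.29')]
top [ 0.4448 -0.3541] 14.067626525082979 dz -0.0002 cost 2.52 n 235 | side [(array([ 0.452 , -0.3525,  0.2629, -0.0025]), 270), ('BOTH', array([ 0.453 , -0.3522]), np.float64(14.90338843689826), np.float64(-0.00153298899825129), '1.96')]
t 2.6
```

Call:
move_arm(series=[[[0, 0, 0.4, 0.11, -0.21, -0.3, 1], [0, 0, 0, 0, 0, -0.6, 1], [0, 0, 0, 0, 0, -0.4, 1], [0, 0, 0, 0, 0, 0, 1]]])

```text
time_s: 3.1
tcp_pos: [0.4869, 0.3524, 0.0959]
ee_rot: [[0.009, -0.728, 0.685], [0.003, 0.685, 0.728], [-1.0, -0.004, 0.009]]
wrist_force: [-0.1, 0.3, 0.6]
gripper_width: 0.998
```

```bash
python3 go.py .487 .3495 .075 46
```

```text
t 3.1 tcp [0.487 0.352 0.096] turn units [-0.023  0.066 -0.094] shift units [ 0.001 -0.049 -0.348] mm [  0.078  -2.922 -20.88 ] F [-0.052  0.299  0.583] g 86.82889922238515 j [ 51.435  31.182 -16.541   0.446 -41.805 -95.012]
```

Call:
move_arm(series=[[[0, 0, -0.1, 0, -0.05, -0.38, 1], [0, 0, 0, 0, 0, 0, 1], [0, 0, 0, 0, 0, 0, 0], [0, 0, 0, 0, 0, 0, 0], [0, 0, 0, 0, 0, 0, 0], [0, 0, 0, 0, 0, 0, 0], [0, 0, 0, 0, 0, 0, 0]]])

```text
time_s: 3.98
tcp_pos: [0.4895, 0.3535, 0.0802]
ee_rot: [[0.018, -0.723, 0.691], [0.012, 0.691, 0.723], [-1.0, -0.005, 0.022]]
wrist_force: [-0.1, 0.1, 0.8]
gripper_width: 0.516
```

```bash
python3 go.py .487 .3495 .075 46
```

```text
t 3.975 tcp [0.49  0.354 0.08 ] turn units [-0.086  0.133 -0.036] shift units [-0.042 -0.067 -0.087] mm [-2.51  -4.018 -5.193] F [-0.132  0.11   0.831] g 44.91555682364476 j [ 51.342  32.41  -17.298   0.624 -39.09  -95.533]
```

Call:
move_arm(series=[[[-0.1, 0.15, 0, -0.05, -0.08, -0.1, 0.5], [0, 0, 0, 0, 0, 0, 0.5]]])

```text
time_s: 4.22
tcp_pos: [0.4861, 0.3482, 0.0736]
ee_rot: [[-0.004, -0.723, 0.691], [-0.003, 0.691, 0.723], [-1.0, 0.001, -0.005]]
wrist_force: [-0.3, -0.5, 0.3]
gripper_width: 0.495
```

```bash
python3 go.py .487 .3495 .075 46
```

```text
t 4.225 tcp [0.486 0.348 0.074] turn units [ 0.023 -0.032 -0.036] shift units [0.014 0.022 0.023] mm [0.857 1.303 1.375] F [-0.263 -0.549  0.29 ] g 43.078272404142425 j [ 51.079  32.987 -17.164  -0.124 -40.151 -94.699]
```

Call:
move_arm(series=[[[0, 0, 0, 0, 0, 0, 0], [0, 0, 0, 0, 0, 0, 0], [0, 0, 0, 0, 0, 0, 0]]])

```text
time_s: 4.6
tcp_pos: [0.4862, 0.3481, 0.0733]
ee_rot: [[-0.005, -0.723, 0.691], [-0.004, 0.691, 0.723], [-1.0, 0.001, -0.006]]
wrist_force: [-0.6, -0.7, 0.2]
gripper_width: 0.344
```

```bash
python3 go.py .487 .3495 .075 46
```

```text
t 4.6 tcp [0.486 0.348 0.073] turn units [ 0.026 -0.033 -0.036] shift units [0.013 0.023 0.028] mm [0.802 1.362 1.695] F [-0.587 -0.654  0.226] g 29.89225897669535 j [ 51.073  33.021 -17.161  -0.117 -40.148 -94.698]
```

Call:
move_arm(series=[[[0, 0, 0, 0, 0, 0.6, 0], [0, 0, 0, 0, 0, 0.6, 0], [0, 0, 0, 0, 0, 0, 0]]])

```text
time_s: 4.97
tcp_pos: [0.4852, 0.3473, 0.1455]
ee_rot: [[-0.007, -0.722, 0.691], [-0.006, 0.691, 0.722], [-1.0, 0.001, -0.01]]
wrist_force: [-0.7, 1.4, -2.6]
gripper_width: 0.342
```

```bash
python3 go.py .5211 .0115 .15 -3.34; python3 cellfit.py 3;  python3 - <<'E'
import cv2
a=cv2.imread('pics/top3.png'); 
cv2.imwrite('pics/top3z.png',cv2.resize(a[150:270,140:340],(800,480),interpolation=cv2.INTER_CUBIC))
b=cv2.imread('pics/side3.png'); 
cv2.imwrite('pics/side3z.png',cv2.resize(b[80:280,210:410],(600,600),interpolation=cv2.INTER_CUBIC))
E
```

```text
t 4.975 tcp [0.485 0.347 0.145] turn units [ 0.019 -0.069 -6.2  ] shift units [ 0.598 -5.597  0.076] mm [  35.854 -335.83     4.546] F [-0.666  1.403 -2.582] g 29.716827514658014 j [ 51.082  27.544 -13.861  -0.143 -49.142 -94.731]
1 [381 136  18   9  69] [387.5507 140.5072] 0 38
3 [384 169  19  26 248] [393.2258 181.4718] 192 39
5 [406 211  16  27 229] [412.9956 223.131 ] 201 27
6 [180 213   9   9  42] [183.9286 217.3571] 0 42
1 [274 146   9  13  63] [279.1587 151.746 ] 38 13
6 [350 276  26  15 306] [362.1405 283.1013] 249 38
8 [316 300  27  23 298] [329.1477 310.5671] 239 34
top [ 0.5788 -0.2953] -24.918159056233367 dz -0.0000 cost 2.47 n 228 | side [(array([ 0.5743, -0.2921, -0.463 , -0.0019]), 283), ('BOTH', array([ 0.5756, -0.2929]), np.float64(-26.168029720658488), np.float64(-0.0011063571216609247), '1.91')]
top [ 0.445  -0.3537] 13.220366540125113 dz -0.0001 cost 2.40 n 227 | side [(array([ 0.4472, -0.3542,  0.267 , -0.0027]), 272), ('BOTH', array([ 0.4461, -0.354 ]), np.float64(14.471976968196573), np.float64(-0.0015914197171640577), '2.06')]
t 5.075
```

View pics/top3z.png

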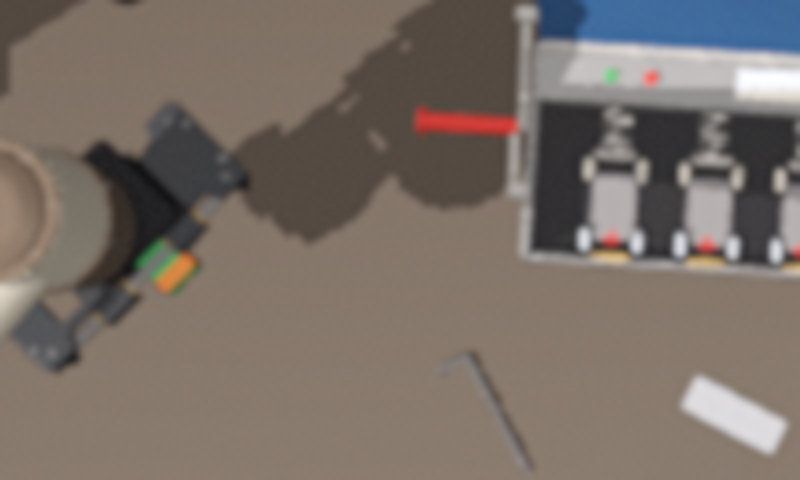

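View pics/side3z.png

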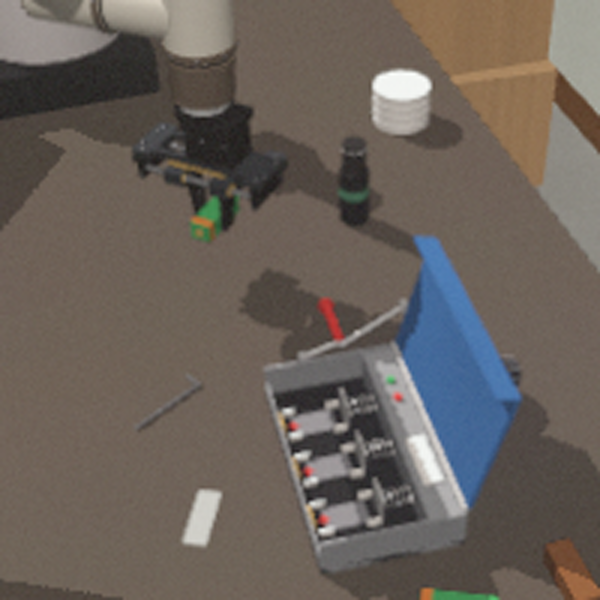

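```bash
python3 - <<'E'
from h import *
f=np.load('pics/top3.npz'); im,d=f['im'],f['d']
hsv=cv2.cvtColor(im,cv2.COLOR_RGB2HSV)
o=((hsv[...,0]>4)&(hsv[...,0]<24)&(hsv[...,1]>130)&(hsv[...,2]>110))
v,u=np.nonzero(o); k=(abs(u-184)<10)&(abs(v-217)<10); u,v=u[k],v[k]
P=pts('top',np.c_[u,v],d[v,u]); print(np.c_[u,v,d[v,u]][:4],np.percentile(P[:,2],[5,50,95]))
s=r.sense(); T=s['tcp_pos']
ang=np.radians(46.3); ax=np.array([np.cos(ang),np.sin(ang)])
Q=plane('top',np.c_[u,v],.100)
print('along axis rel tcp mm (min= plus end):',np.sort(((Q[:,:2]-T[:2])@ax)*1e3)[[0,1,2,3,-3,-2,-1]])
lat=np.array([-ax[1],ax[0]]); print(np.percentile((Q[:,:2]-T[:2])@lat*1e3,[2,50,98]))
E
```

```text
[[185.         213.           1.39286709]
 [186.         213.           1.40863204]
 [187.         213.           1.47024357]
 [184.         214.           1.4625057 ]] [0.08948311 0.09895909 0.10621446]
along axis rel tcp mm (min= plus end): [-35.81656237 -35.77275845 -35.72896343 -35.68517731 -25.28775855
 -23.51117742 -23.4691166 ]
[-16.34450025  -0.27763066  15.81153049]
```

Call:
move_arm(series=[[[0, 0, -0.78, 0.04, -0.6, 0.1, 0], [0, 0, -0.78, 0.04, -0.7, 0.1, 0], [0, 0, -0.78, 0.04, -0.7, 0.05, 0], [0, 0, -0.78, 0.04, -0.7, 0, 0], [0, 0, -0.78, 0.04, -0.7, 0, 0], [0, 0, -0.78, 0.04, -0.7, 0, 0], [0, 0, -0.78, 0.04, -0.7, 0, 0], [0, 0, -0.7, 0.04, -0.5, 0, 0], [0, 0, 0, 0, 0, 0, 0]]])

```text
time_s: 6.2
tcp_pos: [0.4946, 0.0153, 0.1422]
ee_rot: [[-0.045, 0.083, 0.996], [-0.001, 0.997, -0.083], [-0.999, -0.005, -0.045]]
wrist_force: [0.4, 0.6, -2.0]
gripper_width: 0.339
```

```bash
cat > bay.py <<'E'
# bay.py n bx by z : tcp target in bay frame (mm), z world m
import sys
from go import go
from ov import b2w
n,bx,by,z=float(sys.argv[1]),float(sys.argv[2]),float(sys.argv[3]),float(sys.argv[4])
p=b2w([(-32+bx,73*(1-n)+by,0)])[0]
go(p[0],p[1],z,-3.34+(float(sys.argv[5]) if len(sys.argv)>5 else 0))
E
python3 bay.py 0 -16 0 0.15
```

```text
t 6.2 tcp [0.495 0.015 0.142] turn units [ 0.015 -0.325  0.179] shift units [ 0.176 -0.047  0.13 ] mm [10.547 -2.842  7.8  ] F [ 0.397  0.596 -2.005] g 29.490506945079886 j [  20.197   20.261  -26.971   -1.154  -45.246 -114.138]
```

Call:
move_arm(series=[[[0, -0.33, 0.18, 0.18, -0.05, 0.12, 0], [0, 0, 0, 0, 0, 0, 0]]])

```text
time_s: 6.45
tcp_pos: [0.5057, 0.0128, 0.1485]
ee_rot: [[0.002, 0.054, 0.999], [-0.003, 0.999, -0.054], [-1.0, -0.003, 0.002]]
wrist_force: [0.4, 0.9, -1.5]
gripper_width: 0.343
```

```bash
python3 bay.py 0 -16 0 0.105
```

```text
t 6.45 tcp [0.506 0.013 0.149] turn units [ 0.02   0.012 -0.029] shift units [-0.01  -0.006 -0.725] mm [ -0.603  -0.376 -43.523] F [ 0.415  0.942 -1.541] g 29.859156434641328 j [  19.959   19.707  -27.124    0.267  -43.135 -113.265]
```

Call:
move_arm(series=[[[0, 0, -0.03, 0, 0, -0.35, 0], [0, 0, 0, 0, 0, -0.35, 0], [0, 0, 0, 0, 0, 0, 0]]])

```text
time_s: 6.82
tcp_pos: [0.5061, 0.0156, 0.1061]
ee_rot: [[0.004, 0.053, 0.999], [-0.002, 0.999, -0.053], [-1.0, -0.002, 0.004]]
wrist_force: [0.0, 1.0, -1.4]
gripper_width: 0.343
```

```bash
python3 bay.py 0 2 0 0.103; python3 - <<'E'
from h import *
shot('top','top4'); shot('side','side4')
a=cv2.imread('pics/top4.png'); b=cv2.imread('pics/side4.png')
cv2.imwrite('pics/z4.png',np.hstack([cv2.resize(a[130:230,250:350],(400,400),interpolation=cv2.INTER_CUBIC),cv2.resize(b[150:250,280:380],(400,400),interpolation=cv2.INTER_CUBIC)]))
E
```

```text
t 6.825 tcp [0.506 0.016 0.106] turn units [ 0.015  0.026 -0.037] shift units [ 0.283 -0.069 -0.052] mm [16.983 -4.163 -3.139] F [ 0.033  0.97  -1.399] g 29.87677430979648 j [  20.25    23.43   -29.495    0.305  -36.917 -113.534]
```

View pics/z4.png

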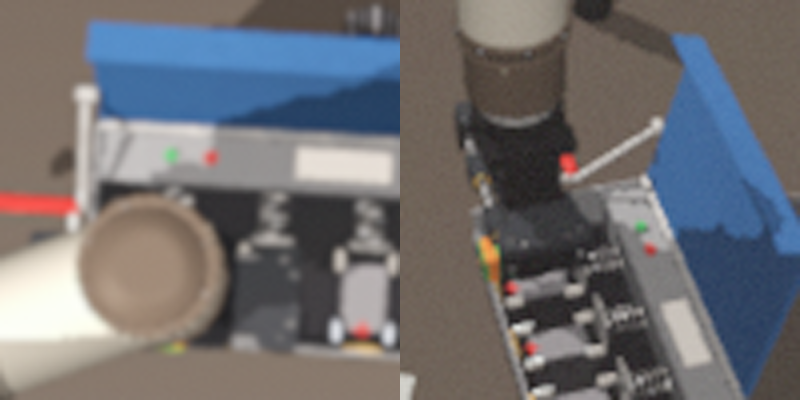

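Call:
move_arm(series=[[[0, 0, -0.04, 0, -0.06, -0.03, 0], [0, 0, 0, 0.1, -0.01, 0, 0], [0, 0, 0, 0.1, -0.01, 0, 0], [0, 0, 0, 0, 0, 0, 0]]])

```text
time_s: 7.42
tcp_pos: [0.5169, 0.0109, 0.1067]
ee_rot: [[0.0, 0.059, 0.998], [-0.001, 0.998, -0.059], [-1.0, -0.001, 0.0]]
wrist_force: [-4.8, 2.7, 1.4]
gripper_width: 0.343
```

```bash
python3 bay.py 0 2 0 0.103
```

```text
t 7.425 tcp [0.517 0.011 0.107] turn units [0.01  0.002 0.002] shift units [ 0.103  0.009 -0.062] mm [ 6.168  0.535 -3.699] F [-4.816  2.66   1.367] g 29.81677129381056 j [  19.247   24.232  -27.791    0.127  -37.991 -112.703]
```

Call:
move_arm(series=[[[0, 0, 0, 0.07, 0, 0, 0], [0, 0, 0, 0.06, 0, -0.03, 0], [0, 0, 0, 0, 0, 0, 0]]])

```text
time_s: 7.8
tcp_pos: [0.5193, 0.0099, 0.1043]
ee_rot: [[-0.015, 0.06, 0.998], [-0.004, 0.998, -0.06], [-1.0, -0.004, -0.015]]
wrist_force: [-5.3, 4.2, 0.8]
gripper_width: 0.341
```

```bash
python3 bay.py 0 2.5 0 0.082
```

```text
t 7.8 tcp [0.519 0.01  0.104] turn units [ 0.026 -0.109  0.011] shift units [ 0.071  0.024 -0.372] mm [  4.26    1.462 -22.346] F [-5.334  4.193  0.839] g 29.630227357388605 j [  18.97    24.894  -26.954   -0.142  -39.043 -112.286]
```

Call:
move_arm(series=[[[0, -0.1, 0, 0.1, 0.03, 0, 0], [0, 0, 0, 0.06, 0, 0, 0], [0, 0, 0, 0, 0, 0, 0]]])

```text
time_s: 8.18
tcp_pos: [0.5212, 0.0098, 0.1032]
ee_rot: [[-0.022, 0.062, 0.998], [-0.008, 0.998, -0.062], [-1.0, -0.009, -0.022]]
wrist_force: [-7.0, 2.6, 2.6]
gripper_width: 0.343
```

```bash
python3 bay.py 0 2.5 0 0.082
```

```text
t 8.175 tcp [0.521 0.01  0.103] turn units [ 0.054 -0.16   0.027] shift units [ 0.04   0.026 -0.354] mm [  2.408   1.565 -21.22 ] F [-6.983  2.575  2.572] g 29.800468354059852 j [  18.928   25.261  -26.553   -0.013  -39.54  -112.477]
```

Call:
move_arm(series=[[[0.05, -0.25, 0, 0.12, 0.03, 0, 0], [0, -0.1, 0, 0.1, 0.02, 0, 0]]])

```text
time_s: 8.43
tcp_pos: [0.5258, 0.0097, 0.1012]
ee_rot: [[0.004, 0.066, 0.998], [-0.006, 0.998, -0.066], [-1.0, -0.006, 0.004]]
wrist_force: [-10.8, 1.4, 4.2]
gripper_width: 0.346
```

```bash
python3 bay.py 0 2.5 0 0.082
```

```text
t 8.425 tcp [0.526 0.01  0.101] turn units [0.045 0.028 0.055] shift units [-0.037  0.028 -0.32 ] mm [ -2.213   1.672 -19.22 ] F [-10.839   1.406   4.208] g 30.13503368687787 j [  18.944   25.316  -27.138    0.684  -37.455 -113.266]
```

Call:
move_arm(series=[[[0.04, -0.06, 0.05, 0.04, 0.02, -0.15, 0], [0, -0.06, 0, 0.04, 0, -0.15, 0], [0, -0.05, 0, 0.03, 0, -0.05, 0]]])

```text
time_s: 8.8
tcp_pos: [0.5242, 0.0096, 0.0812]
ee_rot: [[0.007, 0.06, 0.998], [-0.005, 0.998, -0.06], [-1.0, -0.004, 0.007]]
wrist_force: [-10.4, 5.4, 21.7]
gripper_width: 0.344
```

```bash
python3 bay.py 0 2.5 0 0.082
```

```text
t 8.8 tcp [0.524 0.01  0.081] turn units [0.033 0.049 0.014] shift units [-0.01   0.03   0.013] mm [-0.623  1.774  0.764] F [-10.409   5.385  21.68 ] g 29.968100232675674 j [  18.975   26.992  -28.371    0.674  -34.351 -112.983]
```

Call:
move_arm(series=[[[0, 0, 0, 0, 0, 0.01, 0.5], [0, 0, 0, 0, 0, 0, 0.5], [0, 0, 0, 0, 0, 0, 0.5], [0, 0, 0, 0, 0, 0, 0.5]]])

```text
time_s: 9.3
tcp_pos: [0.5275, 0.0099, 0.0838]
ee_rot: [[0.014, 0.059, 0.998], [-0.004, 0.998, -0.059], [-1.0, -0.003, 0.014]]
wrist_force: [-1.0, -0.5, 0.2]
gripper_width: 0.499
```

```bash
python3 bay.py 0 0 0 0.15
```

```text
t 9.3 tcp [0.527 0.01  0.084] turn units [0.025 0.098 0.008] shift units [-0.106  0.028  1.103] mm [-6.344  1.662 66.163] F [-0.989 -0.466  0.178] g 43.38737426459545 j [  18.913   26.862  -28.069    0.785  -34.396 -112.962]
```

Raise and go toward the next cell (−y side, near the box), looking on the way.

Call:
move_arm(series=[[[0, 0, 0, 0, 0, 0.4, 0.5], [0, 0.1, 0, 0, 0, 0.6, 0.5], [0, 0, 0, -0.2, -0.3, 0.6, 0.6], [0, 0, 0, -0.3, -0.9, 0.3, 1], [0, 0, 0, -0.3, -0.9, 0, 1], [0, 0, 0, 0, -0.9, 0, 1], [0, 0, 0, 0, -0.9, 0, 1], [0, 0, 0, 0, 0, 0, 1]]])

```text
time_s: 10.3
tcp_pos: [0.4797, -0.2311, 0.2019]
ee_rot: [[0.006, 0.056, 0.998], [-0.006, 0.998, -0.056], [-1.0, -0.006, 0.006]]
wrist_force: [0.1, 0.0, 0.3]
gripper_width: 0.981
```

```bash
sed -i '/print(i,st\[i\]/d' cellfit.py; python3 cellfit.py 5; python3 go.py .575 -.293 .15 -26; python3 - <<'E'
from ov import *
draw('top','top5','ovt5',(250,120,400,230),4,-32)
draw('side','side5','ovs5',(285,150,395,275),4.8,-32)
a=cv2.imread('pics/ovt5.png'); b=cv2.imread('pics/ovs5.png')
b=b[:440,:]; 
print(a.shape,b.shape)
cv2.imwrite('pics/z5.png',np.vstack([a])); 
E
```

```text
top [0.5198 0.0152] 1.0310835191275496 dz 0.0362 cost 2.72 n 93 | side []
top [ 0.4366 -0.3363] 53.28226846229848 dz 0.0007 cost 23.21 n 80 | side [(array([ 0.4524, -0.3525,  0.2506, -0.0023]), 264), ('BOTH', array([ 0.4522, -0.3524]), np.float64(13.840601982683424), np.float64(-0.0017148881958841409), '6.47')]
t 10.4
t 10.4 tcp [ 0.48  -0.229  0.202] turn units [ 0.047  0.029 -2.87 ] shift units [ 1.587 -1.073 -0.864] mm [ 95.247 -64.387 -51.846] F [-0.32   0.763 -0.461] g 86.48263607348262 j [ -7.852  17.812 -20.345   0.35  -51.502 -85.405]
(440, 600, 3) (440, 528, 3)
```

View pics/z5.png

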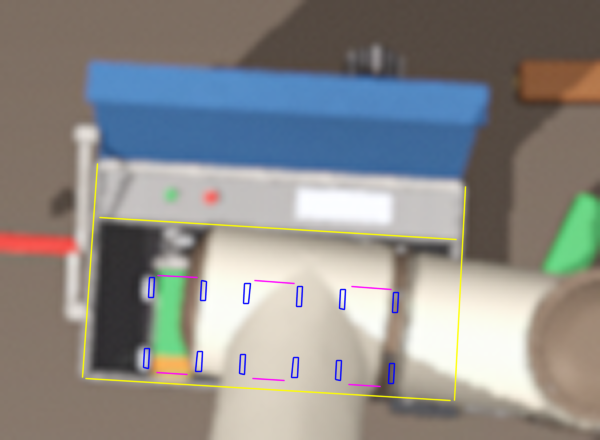

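View pics/ovs5.png

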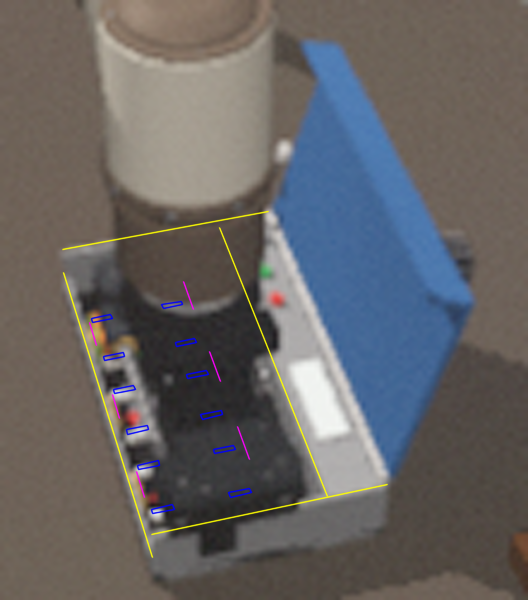

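Call:
move_arm(series=[[[0, 0, -0.8, 0.4, -0.27, 0, 0.7], [0, 0, -0.8, 0.4, -0.27, -0.2, 0.7], [0, 0, -0.8, 0.4, -0.27, -0.2, 0.7], [0, 0, -0.5, 0.4, -0.27, -0.2, 0.7], [0, 0, 0, 0, 0, 0, 0.7]]])

```text
time_s: 11.02
tcp_pos: [0.5801, -0.2877, 0.1647]
ee_rot: [[0.003, 0.445, 0.896], [-0.007, 0.896, -0.445], [-1.0, -0.005, 0.006]]
wrist_force: [-1.1, 0.5, 0.1]
gripper_width: 0.702
```

```bash
python3 go.py .5755 -.293 .075 -26;python3 cellfit.py 6;  python3 - <<'E'
from ov import *
draw('side','side6','ovs6',(285,150,395,275),4.8,-32)
E
```

```text
t 11.025 tcp [ 0.58  -0.288  0.165] turn units [0.047 0.021 0.05 ] shift units [-0.077 -0.089 -1.496] mm [ -4.596  -5.35  -89.732] F [-1.081  0.46   0.063] g 61.07362853310838 j [ -11.962   30.224   -5.815    0.414  -53.72  -104.679]
top [ 0.5818 -0.2953] -24.479865847969002 dz 0.0005 cost 2.75 n 55 | side [(array([ 0.5751, -0.2925, -0.4601, -0.002 ]), 285), ('BOTH', array([ 0.5751, -0.2925]), np.float64(-26.347938881370165), np.float64(-0.0017868299740112972), '1.42')]
top [0.5233 0.0088] -7.637087443755021 dz 0.0080 cost 2.81 n 195 | side [(array([ 0.5228,  0.0083, -0.0555,  0.0072]), 179), ('BOTH', array([0.523 , 0.0082]), np.float64(-3.416748580887926), np.float64(0.007605496734525295), '2.17')]
top [ 0.4451 -0.3538] 12.723283568076589 dz -0.0003 cost 2.75 n 234 | side [(array([ 0.4501, -0.3531,  0.2618, -0.0024]), 270), ('BOTH', array([ 0.4454, -0.3541]), np.float64(14.07487854873496), np.float64(-0.0016119104131332037), '2.05')]
t 11.125
```

View pics/ovs6.png

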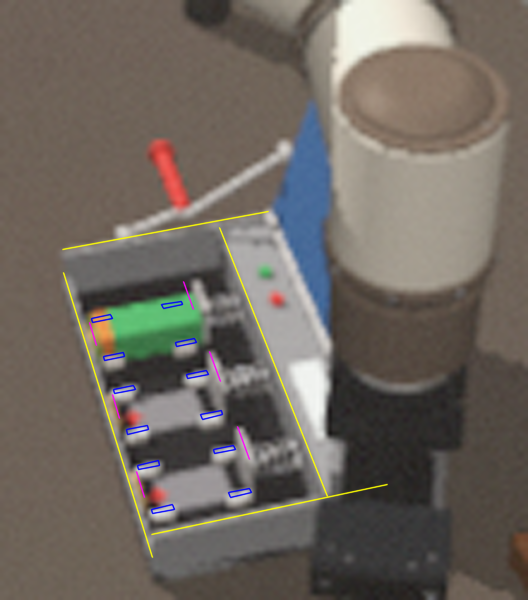

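Call:
move_arm(series=[[[0.05, 0.02, 0.05, -0.08, -0.09, -0.3, 0.7], [0, 0, 0, 0, 0, -0.6, 0.7], [0, 0, 0, 0, 0, -0.35, 0.7], [0, 0, 0, 0, 0, 0, 0.6]]])

```text
time_s: 11.62
tcp_pos: [0.5711, -0.2904, 0.0891]
ee_rot: [[0.001, 0.434, 0.901], [0.002, 0.901, -0.434], [-1.0, 0.002, 0.0]]
wrist_force: [0.3, 0.4, -0.3]
gripper_width: 0.653
```

```bash
python3 go.py .5755 -.293 .074 -26
```

```text
t 11.625 tcp [ 0.571 -0.29   0.089] turn units [-0.015  0.008 -0.036] shift units [ 0.074 -0.043 -0.252] mm [  4.449  -2.559 -15.121] F [ 0.29   0.42  -0.289] g 56.824911399813075 j [ -12.565   34.806  -10.18    -0.186  -44.977 -103.017]
```

Call:
move_arm(series=[[[0, 0, -0.04, 0.07, -0.04, -0.25, 0.6], [0, 0, 0, 0, 0, 0, 0.5]]])

```text
time_s: 11.88
tcp_pos: [0.5755, -0.293, 0.0743]
ee_rot: [[0.003, 0.439, 0.899], [0.002, 0.899, -0.439], [-1.0, 0.003, 0.002]]
wrist_force: [0.7, -0.8, 0.0]
gripper_width: 0.558
```

```bash
python3 go.py .5755 -.293 .074 -26
```

```text
t 11.875 tcp [ 0.576 -0.293  0.074] turn units [-0.013  0.019  0.003] shift units [-0.     0.    -0.006] mm [-0.003  0.012 -0.348] F [ 0.726 -0.813  0.03 ] g 48.58463598351941 j [ -12.706   36.25    -9.999   -0.192  -43.624 -103.178]
```

Call:
move_arm(series=[[[0, 0, 0, 0, 0, 0, 0], [0, 0, 0, 0, 0, 0, 0], [0, 0, 0, 0, 0, 0, 0], [0, 0, 0, 0, 0, 0, 0]]])

```text
time_s: 12.38
tcp_pos: [0.5761, -0.2931, 0.0758]
ee_rot: [[0.005, 0.439, 0.899], [0.001, 0.899, -0.439], [-1.0, 0.003, 0.004]]
wrist_force: [-0.4, 0.6, -1.3]
gripper_width: 0.338
```

Call:
move_arm(series=[[[0, 0, 0, 0, 0, 0.5, 0], [0, 0, 0, -0.2, 0, 0.7, 0], [0, 0, 0, -0.4, 0, 0.3, 0], [0, 0, 0, 0, 0, 0, 0]]])

```text
time_s: 12.88
tcp_pos: [0.5383, -0.2927, 0.1668]
ee_rot: [[0.002, 0.439, 0.899], [0.002, 0.899, -0.439], [-1.0, 0.003, 0.001]]
wrist_force: [0.6, -0.8, -1.3]
gripper_width: 0.34
```

```bash
python3 bay.py 2 -16 0 0.15; python3 - <<'E'
from h import *
shot('top','top7'); shot('side','side7')
a=cv2.imread('pics/top7.png'); b=cv2.imread('pics/side7.png')
cv2.imwrite('pics/z7.png',np.hstack([cv2.resize(a[130:230,330:430],(400,400),interpolation=cv2.INTER_CUBIC),cv2.resize(b[200:300,310:410],(400,400),interpolation=cv2.INTER_CUBIC)]))
E
```

```text
t 12.875 tcp [ 0.538 -0.293  0.167] turn units [-0.019  0.014  2.835] shift units [-0.694  2.657 -0.28 ] mm [-41.649 159.403 -16.82 ] F [ 0.596 -0.792 -1.329] g 29.55773175176221 j [ -13.479   27.237  -10.619   -0.197  -52.039 -102.42 ]
```

View pics/z7.png

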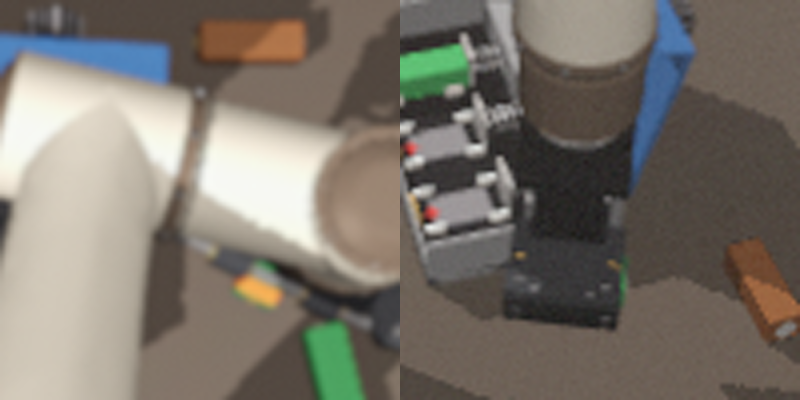

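```bash
cat > plus.py <<'E'
# plus.py top-name u v yaw ztop
from h import *
import sys
n,u0,v0,yaw,zt=sys.argv[1],*map(float,sys.argv[2:])
f=np.load(f'pics/{n}.npz'); im,d=f['im'],f['d']
hsv=cv2.cvtColor(im,cv2.COLOR_RGB2HSV)
o=((hsv[...,0]>4)&(hsv[...,0]<24)&(hsv[...,1]>130)&(hsv[...,2]>110))
v,u=np.nonzero(o); k=(abs(u-u0)<8)&(abs(v-v0)<8); u,v=u[k],v[k]
P=pts('top',np.c_[u,v],d[v,u]); print('z',np.percentile(P[:,2],[5,50,95]))
T=r.sense()['tcp_pos']; a=np.radians(yaw); ax=np.array([np.cos(a),np.sin(a)])
Q=plane('top',np.c_[u,v],zt); q=np.sort((Q[:,:2]-T[:2])@ax*1e3); print(q[[0,1,2,3,4,-2,-1]],len(q))
print('lat',np.percentile((Q[:,:2]-T[:2])@[-ax[1],ax[0]]*1e3,[2,50,98]))
E
python3 plus.py top7 394.5 203 -26 .1195
```

```text
z [0.1131597  0.11981694 0.16389336]
[-40.57661934 -40.5135492  -40.45045455 -39.32641062 -39.26313739
 -28.93550688 -27.87981699] 47
lat [-13.17202238   0.85972228  14.89690761]
```

Call:
move_arm(series=[[[0, 0, 0.6, -0.12, 0.5, 0, 0], [0, 0, 0.6, -0.12, 0.55, 0, 0], [0, 0, 0.6, -0.12, 0.55, 0, 0], [0, 0, 0.6, -0.12, 0.55, 0, 0], [0, 0, 0.45, -0.12, 0.5, 0, 0], [0, 0, 0, 0, 0, 0, 0]]])

```text
time_s: 13.72
tcp_pos: [0.5039, -0.1287, 0.1583]
ee_rot: [[-0.008, 0.043, 0.999], [0.002, 0.999, -0.043], [-1.0, 0.002, -0.009]]
wrist_force: [-0.3, 0.2, -2.3]
gripper_width: 0.342
```

```bash
python3 bay.py 2 -12 -1 0.15
```

```text
t 13.725 tcp [ 0.504 -0.129  0.158] turn units [-0.016 -0.06  -0.112] shift units [-0.056 -0.097 -0.138] mm [-3.363 -5.794 -8.265] F [-0.27   0.175 -2.315] g 29.77919289025478 j [  3.49   20.303 -24.065  -0.217 -46.107 -95.782]
```

Call:
move_arm(series=[[[0, -0.06, -0.11, -0.06, -0.1, -0.2, 0], [0, 0, 0, 0, 0, -0.35, 0], [0, 0, 0, 0, 0, -0.25, 0], [0, 0, 0, 0, 0, 0, 0]]])

```text
time_s: 14.22
tcp_pos: [0.5027, -0.1359, 0.1067]
ee_rot: [[-0.001, 0.06, 0.998], [0.001, 0.998, -0.06], [-1.0, 0.001, -0.001]]
wrist_force: [1.0, -0.2, -1.6]
gripper_width: 0.341
```

```bash
python3 bay.py 2 -12 -1 0.106
```

```text
t 14.225 tcp [ 0.503 -0.136  0.107] turn units [-0.01  -0.009  0.01 ] shift units [-0.035  0.022 -0.011] mm [-2.093  1.339 -0.686] F [ 1.022 -0.245 -1.63 ] g 29.640727153031204 j [  2.708  24.535 -27.118  -0.138 -38.417 -96.018]
```

Call:
move_arm(series=[[[0, 0, 0, 0.12, 0.01, 0, 0], [0, -0.05, 0, 0.12, 0, 0, 0], [0, -0.1, 0, 0.12, 0, 0, 0]]])

```text
time_s: 14.6
tcp_pos: [0.5179, -0.1363, 0.1057]
ee_rot: [[-0.001, 0.063, 0.998], [0.002, 0.998, -0.063], [-1.0, 0.002, -0.001]]
wrist_force: [-10.1, 2.0, 4.5]
gripper_width: 0.347
```

```bash
python3 bay.py 2 5 -1 0.106
```

```text
t 14.6 tcp [ 0.518 -0.136  0.106] turn units [-0.012 -0.008  0.032] shift units [-0.006  0.014  0.005] mm [-0.389  0.812  0.312] F [-10.128   2.036   4.538] g 30.217119574350768 j [  2.569  25.724 -25.06   -0.155 -39.275 -96.046]
```

Call:
move_arm(series=[[[0, -0.06, 0.02, 0.03, 0.01, -0.16, 0], [0, -0.06, 0, 0.03, 0, -0.15, 0], [0, -0.04, 0, 0.02, 0, -0.06, 0]]])

```text
time_s: 14.98
tcp_pos: [0.5134, -0.1363, 0.0834]
ee_rot: [[-0.003, 0.062, 0.998], [0.002, 0.998, -0.062], [-1.0, 0.002, -0.004]]
wrist_force: [-12.5, 5.8, 23.8]
gripper_width: 0.34
```

```bash
python3 bay.py 2 5 -1 0.083
```

```text
t 14.975 tcp [ 0.513 -0.136  0.083] turn units [-0.017 -0.024  0.03 ] shift units [ 0.069  0.013 -0.007] mm [ 4.159  0.78  -0.395] F [-12.529   5.759  23.806] g 29.606642612845903 j [  2.575  27.441 -26.593  -0.241 -36.153 -95.957]
```

Call:
move_arm(series=[[[0, 0, 0, 0, 0, 0.01, 0.5], [0, 0, 0, 0, 0, 0, 0.5], [0, 0, 0, 0, 0, 0, 0.5], [0, 0, 0, 0, 0, 0, 0.5]]])

```text
time_s: 15.48
tcp_pos: [0.5182, -0.1363, 0.0867]
ee_rot: [[0.007, 0.061, 0.998], [0.002, 0.998, -0.061], [-1.0, 0.002, 0.007]]
wrist_force: [0.1, -0.4, -0.1]
gripper_width: 0.501
```

Call:
move_arm(series=[[[0, 0, 0, 0, 0, 0.3, 0.5], [0, 0, 0, 0, 0, 0.6, 0.5], [0, 0, 0, 0, 0, 0.6, 0.6], [0, 0, 0, -0.5, -0.6, 0.3, 1], [0, 0, 0, -0.5, -0.9, 0, 1], [0, 0, 0, 0, -0.9, 0, 1], [0, 0, 0, 0, -0.6, 0, 1], [0, 0, 0, 0, 0, 0, 1]]])

```text
time_s: 16.48
tcp_pos: [0.4582, -0.3211, 0.1994]
ee_rot: [[0.013, 0.058, 0.998], [-0.001, 0.998, -0.058], [-1.0, -0.0, 0.013]]
wrist_force: [-0.7, 0.1, -0.1]
gripper_width: 0.988
```

```bash
python3 cellfit.py 8; python3 go.py .449 -.353 .15 14; python3 - <<'E'
from ov import *
draw('top','top8','ovt8',(260,130,375,225),4,-32)
draw('side','side8','ovs8',(285,150,395,275),3,-32)
a=cv2.imread('pics/ovt8.png'); b=cv2.imread('pics/ovs8.png'); h=min(len(a),len(b))
cv2.imwrite('pics/z8.png',np.hstack([a[:h],b[:h]]))
E
```

```text
top [0.5217 0.009 ] -7.6609088778486925 dz 0.0073 cost 2.23 n 191 | side []
t 16.575
t 16.575 tcp [ 0.458 -0.319  0.199] turn units [-0.011  0.091  2.145] shift units [-0.153 -0.564 -0.823] mm [ -9.201 -33.826 -49.373] F [ 0.363  0.919 -0.129] g 86.2295125731314 j [-18.324  20.294 -16.687  -0.265 -52.323 -74.674]
```

View pics/z8.png

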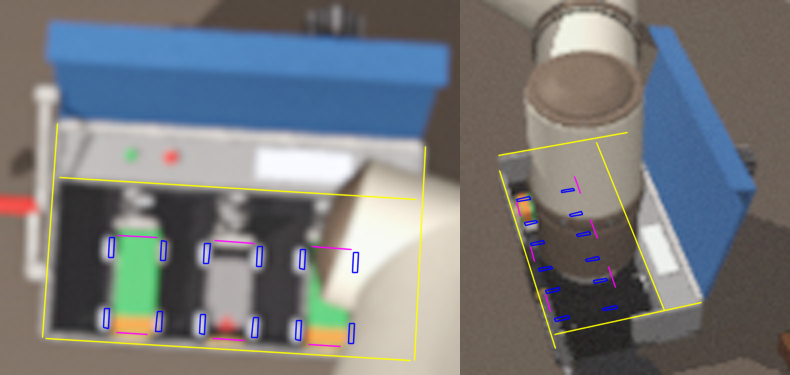

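```bash
python3 - <<'E'
import cv2,numpy as np
a=cv2.imread('pics/top8.png'); b=cv2.imread('pics/side8.png')
cv2.imwrite('pics/z9.png',np.hstack([cv2.resize(a[170:270,350:450],(400,400),interpolation=cv2.INTER_CUBIC),cv2.resize(b[230:350,270:390],(400,400),interpolation=cv2.INTER_CUBIC)]))
E
```

```text
(no output)
```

View pics/z9.png

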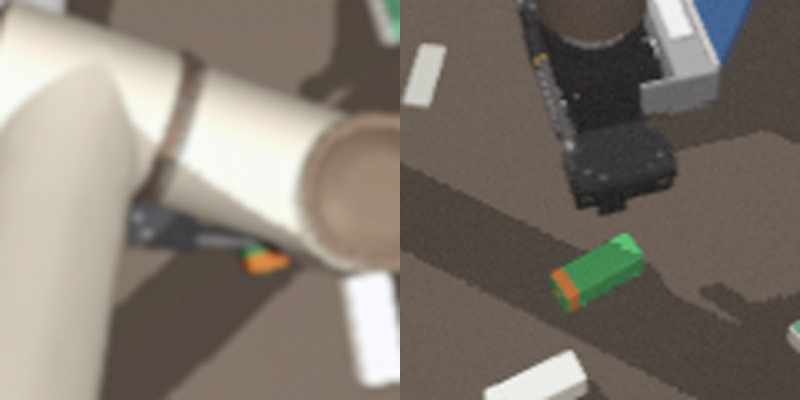

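Call:
move_arm(series=[[[0, 0.09, 0.7, -0.05, -0.19, -0.25, 0.7], [0, 0, 0.7, -0.05, -0.19, -0.3, 0.7], [0, 0, 0.7, -0.05, -0.19, -0.3, 0.7], [0, 0, 0, 0, 0, -0.3, 0.7], [0, 0, 0, 0, 0, -0.4, 0.7], [0, 0, 0, 0, 0, 0, 0.7]]])

```text
time_s: 17.32
tcp_pos: [0.4512, -0.3467, 0.105]
ee_rot: [[0.001, -0.256, 0.967], [0.001, 0.967, 0.256], [-1.0, 0.001, 0.001]]
wrist_force: [0.1, 0.3, -0.5]
gripper_width: 0.704
```

```bash
python3 go.py .449 -.353 .074 14; python3 cellfit.py 9;python3 - <<'E'
import cv2,numpy as np
a=cv2.imread('pics/top9.png'); b=cv2.imread('pics/side9.png')
cv2.imwrite('pics/z9b.png',np.hstack([cv2.resize(b[170:250,290:370],(400,400),interpolation=cv2.INTER_CUBIC),cv2.resize(b[240:340,280:380],(400,400),interpolation=cv2.INTER_CUBIC)]))
E
```

```text
t 17.325 tcp [ 0.451 -0.347  0.105] turn units [-0.01   0.008 -0.106] shift units [-0.036 -0.106 -0.517] mm [ -2.154  -6.337 -31.046] F [ 0.111  0.307 -0.468] g 61.205051289414996 j [-21.268  28.231 -20.336  -0.144 -41.4   -53.778]
top [0.5157 0.0091] -6.813890838445164 dz 0.0078 cost 2.66 n 192 | side []
top [ 0.5068 -0.133 ] -9.521275279703515 dz 0.0077 cost 2.87 n 203 | side []
t 17.425
```

View pics/z9b.png

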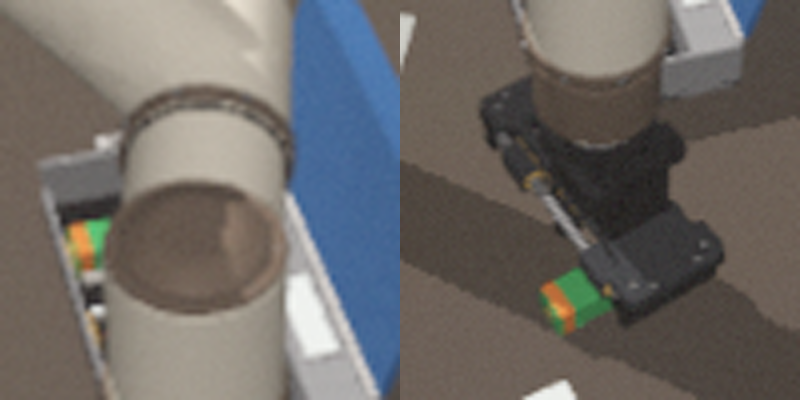

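Call:
move_arm(series=[[[0, 0, -0.1, -0.04, -0.11, -0.3, 0.7], [0, 0, 0, 0, 0, -0.25, 0.6], [0, 0, 0, 0, 0, 0, 0.5]]])

```text
time_s: 17.8
tcp_pos: [0.4511, -0.3546, 0.074]
ee_rot: [[0.009, -0.243, 0.97], [-0.003, 0.97, 0.243], [-1.0, -0.005, 0.008]]
wrist_force: [0.2, -0.3, 0.5]
gripper_width: 0.568
```

```bash
python3 go.py .449 -.353 .074 14
```

```text
t 17.8 tcp [ 0.451 -0.355  0.074] turn units [ 0.019  0.064 -0.008] shift units [-0.034  0.027  0.   ] mm [-2.064  1.591  0.009] F [ 0.216 -0.315  0.529] g 49.38494511811787 j [-22.023  31.03  -21.277  -0.088 -37.159 -53.847]
```

Call:
move_arm(series=[[[0, 0.06, 0, -0.03, 0.03, 0, 0.5], [0, 0, 0, 0, 0, 0, 0], [0, 0, 0, 0, 0, 0, 0], [0, 0, 0, 0, 0, 0, 0], [0, 0, 0, 0, 0, 0, 0]]])

```text
time_s: 18.42
tcp_pos: [0.4493, -0.3528, 0.0744]
ee_rot: [[0.001, -0.243, 0.97], [-0.003, 0.97, 0.243], [-1.0, -0.003, 0.0]]
wrist_force: [-0.0, 1.0, -0.4]
gripper_width: 0.338
```

```bash
python3 go.py .449 -.353 .074 14
```

```text
t 18.425 tcp [ 0.449 -0.353  0.074] turn units [ 0.021  0.006 -0.007] shift units [-0.005 -0.003 -0.007] mm [-0.315 -0.2   -0.435] F [-0.014  0.989 -0.41 ] g 29.384701944705988 j [-21.834  30.921 -21.529   0.232 -37.443 -54.298]
```

Call:
move_arm(series=[[[0, 0, 0, 0, 0, 0.5, 0], [0, 0, 0, 0, 0, 0.6, 0], [0, 0, 0, 0, 0, 0.4, 0], [0, 0, 0, 0, 0, 0, 0]]])

```text
time_s: 18.92
tcp_pos: [0.4479, -0.3521, 0.1652]
ee_rot: [[-0.003, -0.242, 0.97], [-0.001, 0.97, 0.242], [-1.0, -0.0, -0.003]]
wrist_force: [-0.4, -0.7, -1.9]
gripper_width: 0.344
```

```bash
python3 bay.py 1 -14 -1 0.16; python3 - <<'E'
from h import *
shot('top','top10'); shot('side','side10')
a=cv2.imread('pics/top10.png'); b=cv2.imread('pics/side10.png')
cv2.imwrite('pics/z10.png',np.hstack([cv2.resize(a[170:270,350:450],(400,400),interpolation=cv2.INTER_CUBIC),cv2.resize(b[200:320,270:390],(400,400),interpolation=cv2.INTER_CUBIC)]))
E
```

```text
t 18.925 tcp [ 0.448 -0.352  0.165] turn units [ 0.003 -0.02  -2.168] shift units [ 0.916  4.843 -0.086] mm [ 54.94  290.554  -5.157] F [-0.411 -0.698 -1.896] g 29.92360278823389 j [-21.837  23.792 -17.05    0.131 -49.285 -54.243]
```

View pics/z10.png

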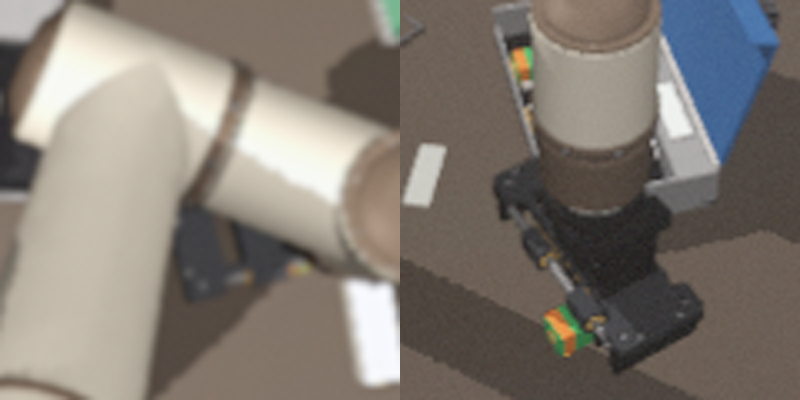

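Call:
move_arm(series=[[[0, 0, -0.31, 0.12, 0.6, 0.05, 0], [0, 0, -0.31, 0.13, 0.7, 0, 0], [0, 0, -0.31, 0.13, 0.7, 0, 0], [0, 0, -0.31, 0.13, 0.7, 0, 0], [0, 0, -0.31, 0.13, 0.7, 0, 0], [0, 0, -0.31, 0.13, 0.7, 0, 0], [0, 0, -0.31, 0.13, 0.7, 0, 0], [0, 0, 0, 0, 0, 0, 0]]])

```text
time_s: 20.02
tcp_pos: [0.4949, -0.0543, 0.152]
ee_rot: [[-0.03, 0.074, 0.997], [0.009, 0.997, -0.074], [-1.0, 0.007, -0.03]]
wrist_force: [-1.0, -0.3, -1.3]
gripper_width: 0.34
```

```bash
python3 bay.py 1 -14 -1 0.14
```

```text
t 20.025 tcp [ 0.495 -0.054  0.152] turn units [-0.066 -0.213  0.113] shift units [ 0.132 -0.12  -0.2  ] mm [  7.906  -7.173 -11.974] F [-1.047 -0.264 -1.307] g 29.575461644640747 j [  12.008   19.396  -26.411   -1.229  -45.747 -105.384]
```

Call:
move_arm(series=[[[-0.07, -0.21, 0.11, 0.13, -0.12, -0.15, 0], [0, 0, 0, 0, 0, -0.1, 0], [0, 0, 0, 0, 0, 0, 0]]])

```text
time_s: 20.4
tcp_pos: [0.5004, -0.0624, 0.1332]
ee_rot: [[-0.008, 0.059, 0.998], [-0.002, 0.998, -0.059], [-1.0, -0.002, -0.008]]
wrist_force: [-0.3, -0.3, -1.4]
gripper_width: 0.344
```

```bash
python3 bay.py 1 -14 -1 0.106; python3 - <<'E'
from ov import *
shot('top','top11');shot('side','side11')
draw('top','top11','ovt11',(260,130,375,225),4,-32)
draw('side','side11','ovs11',(285,150,395,275),3,-32)
a=cv2.imread('pics/ovt11.png'); b=cv2.imread('pics/ovs11.png'); h=min(len(a),len(b))
cv2.imwrite('pics/z11.png',np.hstack([a[:h],b[:h]]))
E
```

```text
t 20.4 tcp [ 0.5   -0.062  0.133] turn units [ 0.011 -0.057  0.005] shift units [ 0.041  0.015 -0.454] mm [  2.453   0.923 -27.244] F [-0.324 -0.263 -1.432] g 29.919308262552335 j [  11.363   21.046  -27.847   -0.     -41.573 -104.744]
```

View pics/z11.png

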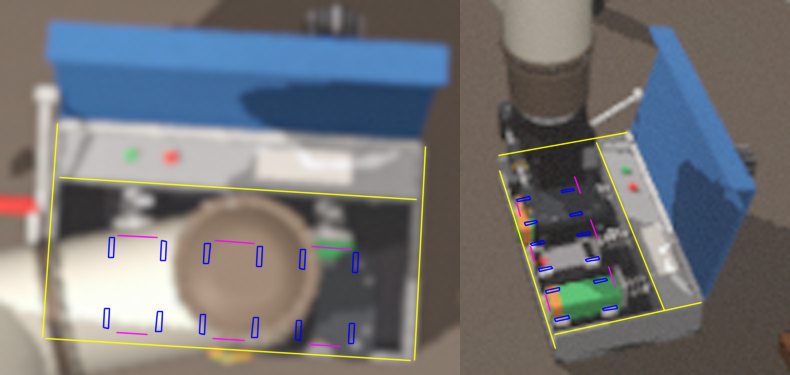

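```bash
python3 plus.py top11 317.5 218.7 -3.34 .087
```

```text
z [0.08300179 0.08735343 0.33344214]
[-39.74147768 -39.56311342 -39.38475224 -37.92501925 -37.74662946
 -36.67635529 -36.49798698] 9
lat [-10.78053635  -5.03215645  12.00987021]
```

Call:
move_arm(series=[[[0, -0.05, 0, 0.04, 0.01, -0.25, 0], [0, 0, 0, 0, 0, -0.22, 0], [0, 0, 0, 0, 0, 0, 0]]])

```text
time_s: 20.88
tcp_pos: [0.5038, -0.0622, 0.1059]
ee_rot: [[0.003, 0.06, 0.998], [-0.001, 0.998, -0.06], [-1.0, -0.001, 0.003]]
wrist_force: [-0.7, -0.3, -1.7]
gripper_width: 0.34
```

```bash
python3 bay.py 1 -14 -1 0.106
```

```text
t 20.875 tcp [ 0.504 -0.062  0.106] turn units [0.008 0.02  0.011] shift units [-0.017  0.012  0.002] mm [-0.999  0.722  0.108] F [-0.727 -0.257 -1.665] g 29.590744134498827 j [  11.352   23.56   -29.25     0.158  -37.044 -104.906]
```

Call:
move_arm(series=[[[0, 0, 0, 0.12, 0, 0, 0], [0, -0.05, 0, 0.12, 0, 0, 0], [0, -0.1, 0, 0.13, 0, 0, 0]]])

```text
time_s: 21.25
tcp_pos: [0.5211, -0.0631, 0.1055]
ee_rot: [[0.009, 0.061, 0.998], [-0.003, 0.998, -0.061], [-1.0, -0.002, 0.009]]
wrist_force: [-10.0, 3.7, 4.7]
gripper_width: 0.344
```

```bash
python3 bay.py 1 5 -1 0.106
```

```text
t 21.25 tcp [ 0.521 -0.063  0.106] turn units [0.019 0.063 0.022] shift units [0.011 0.007 0.008] mm [0.681 0.449 0.463] F [-9.993  3.684  4.707] g 29.905802771406126 j [  10.937   24.765  -27.138    0.396  -37.632 -104.763]
```

Force 10 N: plate is pushed in about 13 mm. Lower.

Call:
move_arm(series=[[[0, -0.05, 0.02, 0.05, 0.01, -0.16, 0], [0, -0.05, 0, 0.05, 0, -0.15, 0], [0, -0.04, 0, 0.03, 0, -0.06, 0]]])

```text
time_s: 21.62
tcp_pos: [0.5196, -0.0633, 0.0826]
ee_rot: [[0.005, 0.061, 0.998], [-0.004, 0.998, -0.061], [-1.0, -0.004, 0.005]]
wrist_force: [-8.2, 6.0, 9.7]
gripper_width: 0.341
```

```bash
python3 bay.py 1 5 -1 0.0825
```

```text
t 21.625 tcp [ 0.52  -0.063  0.083] turn units [0.031 0.034 0.02 ] shift units [ 0.036  0.012 -0.001] mm [ 2.153  0.693 -0.072] F [-8.201  6.042  9.704] g 29.681313222065683 j [  10.965   26.835  -28.317    0.513  -34.631 -104.888]
```

Call:
move_arm(series=[[[0, 0, 0, 0, 0, 0, 0.5], [0, 0, 0, 0, 0, 0, 0.5], [0, 0, 0, 0, 0, 0, 0.5], [0, 0, 0, 0, 0, 0, 0.5]]])

```text
time_s: 22.12
tcp_pos: [0.5234, -0.0629, 0.0846]
ee_rot: [[0.013, 0.06, 0.998], [-0.004, 0.998, -0.06], [-1.0, -0.003, 0.013]]
wrist_force: [-1.0, -0.9, -0.8]
gripper_width: 0.497
```

Call:
move_arm(series=[[[0, 0, 0, 0, 0, 0.3, 0.5], [0, 0, 0, 0, 0, 0.6, 0.5], [0, 0, 0, 0, 0, 0.6, 0.5], [0, 0, 0, -0.5, 0.3, 0.6, 0.5], [0, 0, 0, -0.5, 0.9, 0, 0.5], [0, 0, 0, 0, 0.9, 0, 0.5], [0, 0, 0, 0, 0.9, 0, 0.5], [0, 0, 0, 0, 0.9, 0, 0.5], [0, 0, 0, 0, 0.5, 0, 0.5], [0, 0, 0, 0, 0, 0, 0.5]]])

```text
time_s: 23.38
tcp_pos: [0.4638, 0.2095, 0.2176]
ee_rot: [[0.025, 0.062, 0.998], [0.003, 0.998, -0.062], [-1.0, 0.004, 0.025]]
wrist_force: [-0.1, -0.8, 0.3]
gripper_width: 0.498
```

```bash
python3 cellfit.py 12; python3 - <<'E'
from ov import *
draw('top','top12','ovt12',(260,130,375,225),4,-32)
draw('side','side12','ovs12',(285,150,395,275),3,-32)
a=cv2.imread('pics/ovt12.png'); b=cv2.imread('pics/ovs12.png'); h=min(len(a),len(b))
cv2.imwrite('pics/z12.png',np.hstack([a[:h],b[:h]]))
E
```

```text
top [0.525  0.0087] -5.1059033529475775 dz 0.0079 cost 2.60 n 188 | side [(array([ 0.5149,  0.0095, -0.0577,  0.0071]), 188), ('BOTH', array([0.5139, 0.0089]), np.float64(-6.365445260687998), np.float64(0.03365516658634776), '5.73')]
top [ 0.5073 -0.1353] -5.793447357265945 dz 0.0074 cost 2.74 n 191 | side [(array([ 0.5087, -0.1371, -0.0594,  0.0067]), 224), ('BOTH', array([ 0.5067, -0.137 ]), np.float64(-3.268361234655551), np.float64(0.007092329174199313), '2.00')]
t 23.475
```

View pics/z12.png

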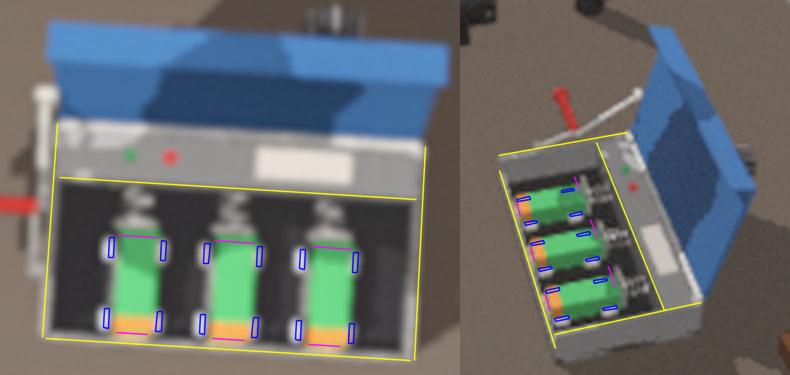

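```bash
python3 - <<'E'
from ov import *
np.set_printoptions(precision=1,suppress=True)
for cam in('top','side'):
    d=np.load(f'pics/{cam}12.npz')['d']; v,u=np.nonzero(d>0); P=pts(cam,np.c_[u,v],d[v,u])
    c,s=np.cos(YAW),np.sin(YAW); q=P[:,:2]-BX; bx=(q[:,0]*c+q[:,1]*s)*1e3; by=(-q[:,0]*s+q[:,1]*c)*1e3
    for n,y in enumerate((73,0,-73)):
        m=(abs(by-y)<9)
        print(cam,n,[round(float(np.median(P[m&(abs(bx+32-x)<6),2]))*1e3,1) for x in(-32,-16,0,16,30)])
        # profile at edges: find x range where z>25
        h=m&(P[:,2]>.03)&(P[:,2]<.04); print('   x range',np.percentile(bx[h]+32,[1,3,50,97]), 'y', np.percentile(by[(P[:,2]>.032)&(P[:,2]<.04)&(abs(bx+32)<15)&(abs(by-y)<25)]-y,[1,50,99]))
E
python3 go.py .5758 .1255 .2 86.66; python3 go.py .5758 .1255 .2 -93.34
```

```text
top 0 [36.2, 35.1, 34.2, 36.0, 36.9]
   x range [-478.6 -473.1    1.1   75.1] y [-17.8  -3.2  11.8]
top 1 [34.8, 36.0, 36.6, 34.8, 36.5]
   x range [-41.1 -39.4   5.5  85.9] y [-17.3  -2.1  11. ]
top 2 [35.7, 36.0, 36.9, 35.3, 34.6]
   x range [-41.2 -40.7   3.8  64.9] y [-16.1  -3.3  11. ]
side 0 [34.0, 35.5, 34.5, 35.6, 35.4]
   x range [ -38.5  -36.2    8.  1219.2] y [-20.5  -6.6  10. ]
side 1 [34.5, 33.9, 34.2, 35.1, 34.0]
   x range [-574.1 -469.1    2.4 1221.7] y [-20.9  -3.6  10.7]
side 2 [35.4, 34.9, 33.1, 34.5, 35.4]
   x range [ -37.9  -35.7    6.5 1227.7] y [-18.8  -4.1   9.2]
t 23.475 tcp [0.463 0.207 0.217] turn units [-0.146  0.124 11.292] shift units [ 1.873 -1.366 -0.29 ] mm [112.357 -81.974 -17.42 ] F [ 0.303 -0.479 -0.403] g 43.52217388866678 j [  42.877   14.297  -23.123    1.09   -51.509 -137.229]
t 23.475 tcp [0.463 0.207 0.217] turn units [  0.123   0.145 -11.207] shift units [ 1.873 -1.366 -0.29 ] mm [112.357 -81.974 -17.42 ] F [ 0.303 -0.479 -0.403] g 43.52217388866678 j [  42.877   14.297  -23.123    1.09   -51.509 -137.229]
```

```bash
cat > red.py <<'E'
from ov import *
import sys
np.set_printoptions(precision=1,suppress=True)
tag=sys.argv[1]
for cam in('top','side'):
    if len(sys.argv)>2: shot(cam,cam+tag)
    f=np.load(f'pics/{cam}{tag}.npz'); im,d=f['im'],f['d']; hsv=cv2.cvtColor(im,cv2.COLOR_RGB2HSV)
    m=((hsv[...,0]<6)|(hsv[...,0]>172))&(hsv[...,1]>150)&(hsv[...,2]>70)&(d>0); v,u=np.nonzero(m)
    P=pts(cam,np.c_[u,v],d[v,u]); c,s=np.cos(YAW),np.sin(YAW); q=P[:,:2]-BX
    B=np.c_[q[:,0]*c+q[:,1]*s,-q[:,0]*s+q[:,1]*c,P[:,2]]*1e3
    k=(B[:,1]>140)&(B[:,1]<230)&(abs(B[:,0])<120)&(B[:,2]<200); B=B[k]
    print(cam,len(B),'x',np.percentile(B[:,0],[3,50,97]),'y',np.percentile(B[:,1],[3,50,97]),'z',np.percentile(B[:,2],[3,50,97]))
E
python3 red.py 12
```

```text
top 79 x [11.  15.9 25.6] y [152.8 182.6 217.8] z [19.  64.2 70.7]
side 41 x [11.1 15.4 22. ] y [149.7 189.2 219.9] z [51.2 63.2 68.2]
```

Call:
move_arm(series=[[[-0.1, 0.1, 1, 0, 0, 0, 0.5], [0, 0, 1, 0, 0, 0, 0.5], [0, 0, 1, 0, 0, 0, 0.5], [0, 0, 1, 0, 0, 0, 0.5], [0, 0, 1, 0, 0, 0, 0.5], [0, 0, 1, 0.1, 0, 0, 0.5], [0, 0, 1, 0.2, 0, 0, 0.5], [0, 0, 1, 0.3, -0.2, 0, 0.5], [0, 0, 1, 0.4, -0.3, 0, 0.5], [0, 0, 1, 0.4, -0.3, 0, 0.5], [0, 0, 1, 0.4, -0.3, 0, 0.5], [0, 0, 0.3, 0, -0.1, 0, 0.5], [0, 0, 0, 0, 0, 0, 0.5]]])

```text
time_s: 25.1
tcp_pos: [0.5734, 0.1129, 0.2175]
ee_rot: [[0.009, -1.0, 0.029], [0.006, 0.029, 1.0], [-1.0, -0.009, 0.006]]
wrist_force: [-0.7, -0.6, -0.7]
gripper_width: 0.498
```

```bash
cat > bx.py <<'E'
# bx.py boxx boxy z(world m) yawrel
import sys
from go import go
from ov import b2w
a=list(map(float,sys.argv[1:]))
p=b2w([(a[0],a[1],0)])[0]; go(p[0],p[1],a[2],-3.34+a[3])
E
python3 bx.py 16 192 0.15 90
```

```text
t 25.1 tcp [0.573 0.113 0.218] turn units [-0.041  0.069 -0.211] shift units [ 0.043  0.243 -1.125] mm [  2.581  14.595 -67.527] F [-0.726 -0.565 -0.742] g 43.33743765457488 j [ 26.991  21.517 -11.804  -0.064 -56.042 -28.604]
```

Call:
move_arm(series=[[[-0.04, 0.07, -0.2, 0.04, 0.25, 0, 0.5], [0, 0, 0, 0, 0, -0.5, 0.5], [0, 0, 0, 0, 0, -0.5, 0.5], [0, 0, 0, 0, 0, 0, 0.5]]])

```text
time_s: 25.6
tcp_pos: [0.5751, 0.1259, 0.1576]
ee_rot: [[0.001, -0.998, 0.064], [0.001, 0.064, 0.998], [-1.0, -0.001, 0.001]]
wrist_force: [0.6, 0.2, 0.4]
gripper_width: 0.501
```

```bash
python3 bx.py 16 192 0.111 90
```

```text
t 25.6 tcp [0.575 0.126 0.158] turn units [-0.006  0.009  0.043] shift units [ 0.015  0.027 -0.777] mm [  0.894   1.621 -46.603] F [0.581 0.222 0.43 ] g 43.57973738755306 j [ 28.099  25.831 -14.801  -0.007 -49.28  -31.777]
```

Call:
move_arm(series=[[[0, 0, 0.04, 0.02, 0.03, -0.4, 0.5], [0, 0, 0, 0, 0, -0.35, 0.5], [0, 0, 0, 0, 0, 0, 0.4]]])

```text
time_s: 25.98
tcp_pos: [0.5782, 0.128, 0.1163]
ee_rot: [[0.008, -0.998, 0.059], [0.003, 0.059, 0.998], [-1.0, -0.008, 0.003]]
wrist_force: [-0.3, 0.1, -1.2]
gripper_width: 0.451
```

```bash
python3 bx.py 16 192 0.111 90
```

```text
t 25.975 tcp [0.578 0.128 0.116] turn units [-0.019  0.057  0.005] shift units [-0.037 -0.008 -0.088] mm [-2.219 -0.467 -5.283] F [-0.325  0.099 -1.189] g 39.26672631225306 j [ 28.173  28.958 -16.778   0.116 -43.786 -31.637]
```

Call:
move_arm(series=[[[0, 0.05, 0, -0.04, 0, -0.06, 0.3], [0, 0, 0, 0, 0, 0, 0.1], [0, 0, 0, 0, 0, 0, 0], [0, 0, 0, 0, 0, 0, 0], [0, 0, 0, 0, 0, 0, 0]]])

```text
time_s: 26.6
tcp_pos: [0.5765, 0.1286, 0.1165]
ee_rot: [[0.005, -0.998, 0.059], [0.005, 0.059, 0.998], [-1.0, -0.005, 0.005]]
wrist_force: [0.1, 0.2, -0.2]
gripper_width: 0.126
```

```bash
python3 bx.py 16 192 0.111 90
```

```text
t 26.6 tcp [0.576 0.129 0.116] turn units [-0.037  0.037  0.007] shift units [-0.008 -0.017 -0.091] mm [-0.492 -1.046 -5.483] F [ 0.128  0.161 -0.229] g 10.988615813425902 j [ 28.222  28.865 -16.807  -0.175 -43.931 -31.493]
```

Call:
move_arm(series=[[[0, 0, 0, -0.03, 0, 0.08, 0], [0, 0, 0, -0.04, 0, 0.08, 0], [0, 0, 0, -0.05, 0, 0.08, 0], [0, 0, 0, -0.05, 0, 0.06, 0], [0, 0, 0, 0, 0, 0, 0]]])

```text
time_s: 27.22
tcp_pos: [0.5677, 0.129, 0.1346]
ee_rot: [[0.01, -0.998, 0.059], [0.007, 0.059, 0.998], [-1.0, -0.01, 0.008]]
wrist_force: [3.0, -0.5, -5.6]
gripper_width: 0.123
```

```bash
python3 bx.py 7 192 0.133 90; python3 red.py 13 1;python3 - <<'E'
import cv2,numpy as np
a=cv2.imread('pics/top13.png'); b=cv2.imread('pics/side13.png')
cv2.imwrite('pics/z13.png',np.hstack([cv2.resize(a[120:230,240:380],(509,400),interpolation=cv2.INTER_CUBIC),cv2.resize(b[130:280,280:400],(320,400),interpolation=cv2.INTER_CUBIC)][::1])[:, :800])
E
```

```text
t 27.225 tcp [0.568 0.129 0.135] turn units [-0.05   0.073  0.008] shift units [-0.012 -0.015 -0.027] mm [-0.696 -0.906 -1.596] F [ 3.039 -0.522 -5.59 ] g 10.735149655949973 j [ 28.703  26.745 -17.354  -0.099 -45.194 -32.039]
top 21 x [-1.4  5.  11.1] y [150.8 157.2 164.1] z [ 77.1  81.1 151.1]
side 38 x [ 0.2  7.9 14.6] y [148.3 181.1 215.1] z [68.2 79.5 97.6]
```

View pics/z13.png

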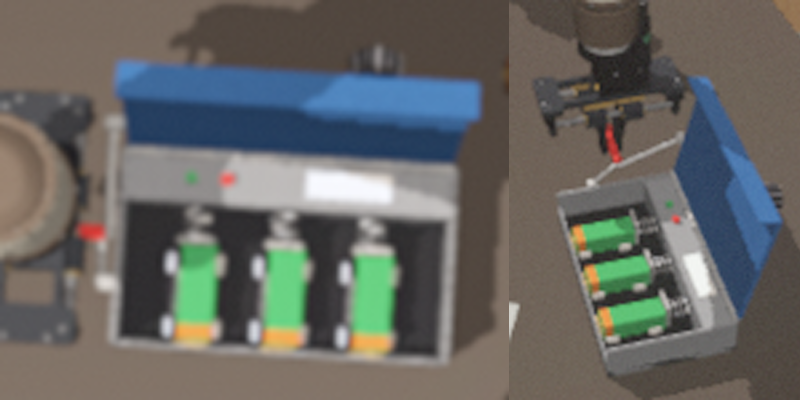

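Call:
move_arm(series=[[[0, 0.05, 0, -0.07, 0, 0.08, 0], [0, 0, 0, -0.07, 0, 0.07, 0], [0, 0, 0, -0.08, 0, 0.06, 0], [0, 0, 0, -0.08, 0, 0.05, 0], [0, 0, 0, -0.09, 0.01, 0.04, 0], [0, 0, 0, -0.09, 0.01, 0.03, 0], [0, 0, 0, 0, 0, 0, 0]]])

```text
time_s: 28.2
tcp_pos: [0.5412, 0.1304, 0.1551]
ee_rot: [[0.012, -0.998, 0.058], [0.008, 0.059, 0.998], [-1.0, -0.011, 0.009]]
wrist_force: [2.6, 1.6, -4.8]
gripper_width: 0.131
```

```bash
python3 bx.py -21 192 0.149 90; python3 red.py 14 1;python3 - <<'E'
import cv2,numpy as np
a=cv2.imread('pics/top14.png'); b=cv2.imread('pics/side14.png')
cv2.imwrite('pics/z14.png',np.hstack([cv2.resize(a[120:230,240:380],(509,400),interpolation=cv2.INTER_CUBIC),cv2.resize(b[130:280,280:400],(320,400),interpolation=cv2.INTER_CUBIC)][::1])[:, :800])
E
```

```text
t 28.2 tcp [0.541 0.13  0.155] turn units [-0.06   0.085  0.002] shift units [-0.037 -0.011 -0.101] mm [-2.21  -0.655 -6.062] F [ 2.553  1.601 -4.797] g 11.37027870877697 j [ 30.19   23.14  -19.931  -0.1   -46.097 -33.475]
top 23 x [-23.1 -19.6 -14. ] y [150.5 159.  165.3] z [ 93.9  97.7 103. ]
side 40 x [-24.9 -18.6 -12.8] y [147.1 180.  207.8] z [ 89.9  96.5 116.9]
```

View pics/z14.png

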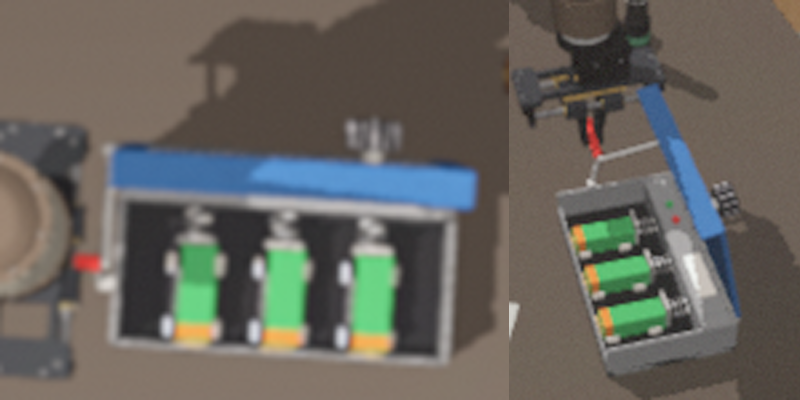

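Call:
move_arm(series=[[[0, 0.05, 0, -0.09, 0.01, 0.01, 0], [0, 0, 0, -0.09, 0.01, 0, 0], [0, 0, 0, -0.09, 0.01, 0, 0], [0, 0, 0, -0.09, 0.01, -0.01, 0], [0, 0, 0, -0.09, 0.01, -0.02, 0], [0, 0, 0, -0.08, 0.01, -0.03, 0], [0, 0, 0, 0, 0, 0, 0]]])

```text
time_s: 29.18
tcp_pos: [0.5192, 0.1317, 0.1578]
ee_rot: [[0.028, -0.998, 0.054], [0.006, 0.054, 0.999], [-1.0, -0.027, 0.007]]
wrist_force: [0.8, 1.4, -8.3]
gripper_width: 0.128
```

```bash
python3 bx.py -52 192 0.144 90; python3 red.py 15 1;python3 - <<'E'
import cv2,numpy as np
a=cv2.imread('pics/top15.png'); b=cv2.imread('pics/side15.png')
cv2.imwrite('pics/z15.png',np.hstack([cv2.resize(a[120:230,240:380],(509,400),interpolation=cv2.INTER_CUBIC),cv2.resize(b[130:280,280:400],(320,400),interpolation=cv2.INTER_CUBIC)][::1])[:, :800])
E
```

```text
t 29.175 tcp [0.519 0.132 0.158] turn units [-0.042  0.198 -0.032] shift units [-0.185 -0.003 -0.23 ] mm [-11.095  -0.189 -13.814] F [ 0.781  1.445 -8.327] g 11.116164212602664 j [ 31.843  20.907 -23.545   0.784 -44.026 -35.484]
top 19 x [-47.3 -40.8 -37.1] y [152.  158.5 163.5] z [ 93.1  97.7 174.3]
side 41 x [-46.9 -39.2 -34.7] y [147.8 181.7 212.8] z [ 92.7  97.7 120.1]
```

View pics/z15.png

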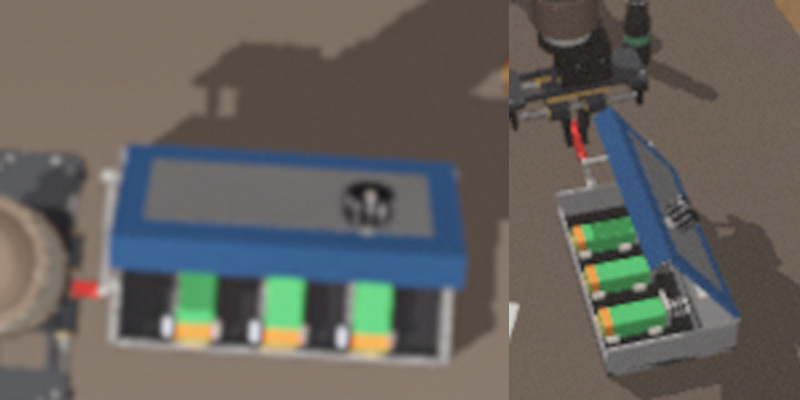

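Call:
move_arm(series=[[[0, 0.15, 0, -0.07, 0.01, -0.04, 0], [0, 0.05, 0, -0.08, 0.01, -0.04, 0], [0, 0, 0, -0.07, 0.01, -0.05, 0], [0, 0, 0, 0, 0, 0, 0]]])

```text
time_s: 29.78
tcp_pos: [0.5128, 0.1323, 0.1567]
ee_rot: [[0.014, -0.999, 0.049], [0.003, 0.049, 0.999], [-1.0, -0.014, 0.004]]
wrist_force: [1.1, 1.8, -8.8]
gripper_width: 0.124
```

```bash
python3 bx.py -52 192 0.144 90; python3 red.py 16 1;python3 - <<'E'
import cv2,numpy as np
a=cv2.imread('pics/top16.png'); b=cv2.imread('pics/side16.png')
cv2.imwrite('pics/z16.png',np.hstack([cv2.resize(a[120:230,240:380],(509,400),interpolation=cv2.INTER_CUBIC),cv2.resize(b[130:280,280:400],(320,400),interpolation=cv2.INTER_CUBIC)][::1])[:, :800])
E
```

```text
t 29.775 tcp [0.513 0.132 0.157] turn units [-0.024  0.102 -0.069] shift units [-0.079 -0.013 -0.211] mm [ -4.714  -0.797 -12.656] F [ 1.056  1.832 -8.801] g 10.79452665706761 j [ 32.155  20.757 -23.848   0.382 -44.599 -35.212]
top 24 x [-52.1 -47.6 -42.9] y [151.6 159.  166.5] z [ 90.8  96.5 100.4]
side 43 x [-53.9 -47.2 -41.3] y [148.9 179.8 213.4] z [ 87.9  94.8 121.7]
```

View pics/z16.png

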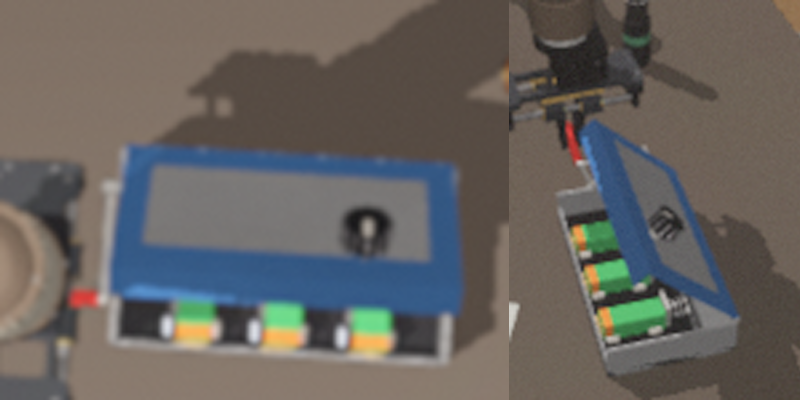

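Call:
move_arm(series=[[[0, 0, 0, 0, 0, -0.02, 0.4], [0, 0, 0, 0, 0, 0, 0.4], [0, 0, 0, 0, 0, 0, 0.4], [0, 0, 0, 0, 0, 0.4, 0.4], [0, 0, 0, 0, 0, 0.6, 0.3], [0, 0.1, 0, 0, 0, 0.6, 0], [0, 0, 0, 0, 0, 0.5, 0], [0, 0, 0, 0, 0, 0, 0]]])

```text
time_s: 30.88
tcp_pos: [0.5097, 0.1324, 0.2848]
ee_rot: [[-0.008, -0.999, 0.045], [-0.0, 0.045, 0.999], [-1.0, 0.008, -0.001]]
wrist_force: [-0.1, 0.2, -0.7]
gripper_width: 0.058
```

```bash
cat > lid.py <<'E'
from ov import *
import sys
tag=sys.argv[1]
np.set_printoptions(precision=3,suppress=True)
for cam in('top','side'):
    shot(cam,cam+tag)
    d=np.load(f'pics/{cam}{tag}.npz')['d']; im=np.load(f'pics/{cam}{tag}.npz')['im']
    hsv=cv2.cvtColor(im,cv2.COLOR_RGB2HSV); m=(hsv[...,0]>100)&(hsv[...,0]<118)&(hsv[...,1]>130)&(d>0)
    v,u=np.nonzero(m); P=pts(cam,np.c_[u,v],d[v,u])
    c,s=np.cos(YAW),np.sin(YAW); q=P[:,:2]-BX; B=np.c_[q[:,0]*c+q[:,1]*s,-q[:,0]*s+q[:,1]*c,P[:,2]]*1e3
    B=B[(abs(B[:,0])<150)&(abs(B[:,1])<134)&(B[:,2]<250)&(B[:,2]>40)]
    if len(B)<20: print(cam,'few');continue
    # outer face: points 6mm above hinge plane; angle from hinge
    rr=np.hypot(B[:,0]-80,B[:,2]-52); ok=rr>90
    ang=np.arctan2(-(B[:,0]-80),B[:,2]-52)[ok]-np.arcsin(np.clip(6/rr[ok],-1,1))  # forward tilt from upright; outer face lags
    a=np.degrees(np.percentile(ang,[10,50,90])); print(cam,len(B),'tilt fwd rad',np.radians(a),'lid angle ~',np.radians(a)+.26+ 2*0.04, 'edge minx',np.percentile(B[:,0],2),'z at edge',np.median(B[B[:,0]<np.percentile(B[:,0],10),2]))
print(r.sense()['time_s'])
E
python3 lid.py 17; python3 bx.py -15 30 0.26 90;python3 - <<'E'
import cv2,numpy as np
a=cv2.imread('pics/top17.png'); b=cv2.imread('pics/side17.png')
cv2.imwrite('pics/z17.png',np.hstack([cv2.resize(a[120:230,240:380],(509,400),interpolation=cv2.INTER_CUBIC),cv2.resize(b[130:280,280:400],(320,400),interpolation=cv2.INTER_CUBIC)][::1])[:, :800])
E
```

```text
top 1817 tilt fwd rad [0.678 0.71  0.828] lid angle ~ [1.018 1.05  1.168] edge minx -45.546498185729064 z at edge 155.19019884275554
side 789 tilt fwd rad [0.679 0.74  0.838] lid angle ~ [1.019 1.08  1.178] edge minx -43.81755257412909 z at edge 152.52221659799693
30.975
t 30.975 tcp [0.508 0.132 0.282] turn units [ 0.018 -0.097 -0.088] shift units [ 0.452 -2.739 -0.365] mm [  27.115 -164.316  -21.899] F [ 0.136  0.641 -0.089] g 1.8591978145679522 j [ 32.121  13.126 -13.845  -0.321 -63.761 -34.614]
```

View pics/z17.png

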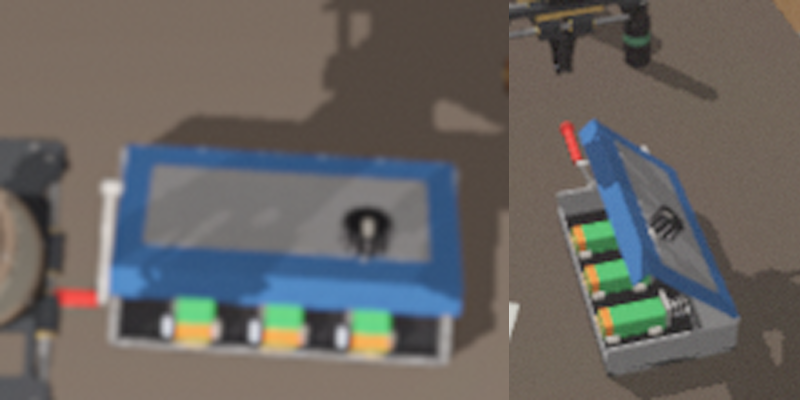

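Call:
move_arm(series=[[[0, -0.1, -0.09, 0.07, -0.3, 0, 0], [0, 0, 0, 0.1, -0.6, 0, 0], [0, 0, 0, 0.1, -0.6, 0, 0], [0, 0, 0, 0.1, -0.6, 0, 0], [0, 0, 0, 0.08, -0.6, 0, 0], [0, 0, 0, 0, -0.1, -0.3, 0], [0, 0, 0, 0, 0, -0.3, 0], [0, 0, 0, 0, 0, 0, 0]]])

```text
time_s: 31.98
tcp_pos: [0.5307, -0.0484, 0.2348]
ee_rot: [[-0.018, -0.998, 0.064], [-0.009, 0.065, 0.998], [-1.0, 0.017, -0.01]]
wrist_force: [-0.5, 0.4, 0.6]
gripper_width: 0.006
```

```bash
python3 bx.py -18 25 0.225 90
```

```text
t 31.975 tcp [ 0.531 -0.048  0.235] turn units [ 0.066 -0.129  0.044] shift units [ 0.026  0.187 -0.163] mm [ 1.577 11.222 -9.751] F [-0.52   0.397  0.617] g 0.4882684338202461 j [ 12.372  16.424 -16.909   0.344 -57.792 -16.253]
```

Call:
move_arm(series=[[[0.06, -0.13, 0.04, 0, 0.2, -0.12, 0], [0, 0, 0, -0.02, 0, -0.15, 0], [0, 0, 0, -0.02, 0, -0.15, 0], [0, 0, 0, -0.02, 0, -0.15, 0], [0, 0, 0, -0.02, 0, -0.15, 0], [0, 0, 0, -0.02, 0, -0.15, 0]]])

```text
time_s: 32.72
tcp_pos: [0.5247, -0.0378, 0.1806]
ee_rot: [[0.001, -0.998, 0.059], [-0.002, 0.059, 0.998], [-1.0, -0.001, -0.002]]
wrist_force: [-0.1, -0.5, -0.1]
gripper_width: 0.004
```

```bash
python3 bx.py -25 25 0.13 90; python3 lid.py 18;python3 - <<'E'
import cv2,numpy as np
a=cv2.imread('pics/top18.png'); b=cv2.imread('pics/side18.png')
cv2.imwrite('pics/z18.png',np.hstack([cv2.resize(a[120:230,240:380],(509,400),interpolation=cv2.INTER_CUBIC),cv2.resize(b[130:280,280:400],(320,400),interpolation=cv2.INTER_CUBIC)][::1])[:, :800])
E
```

```text
t 32.725 tcp [ 0.525 -0.038  0.181] turn units [0.015 0.008 0.007] shift units [ 0.009  0.017 -0.843] mm [  0.561   1.033 -50.576] F [-0.067 -0.487 -0.123] g 0.34902360130079524 j [ 13.623  18.94  -22.281   0.177 -48.749 -17.136]
top 1103 tilt fwd rad [1.075 1.109 1.19 ] lid angle ~ [1.415 1.449 1.53 ] edge minx -72.93229152883019 z at edge 104.68225901333695
side 971 tilt fwd rad [1.136 1.158 1.286] lid angle ~ [1.476 1.498 1.626] edge minx -74.52729669492109 z at edge 89.50430065862224
32.825
```

View pics/z18.png

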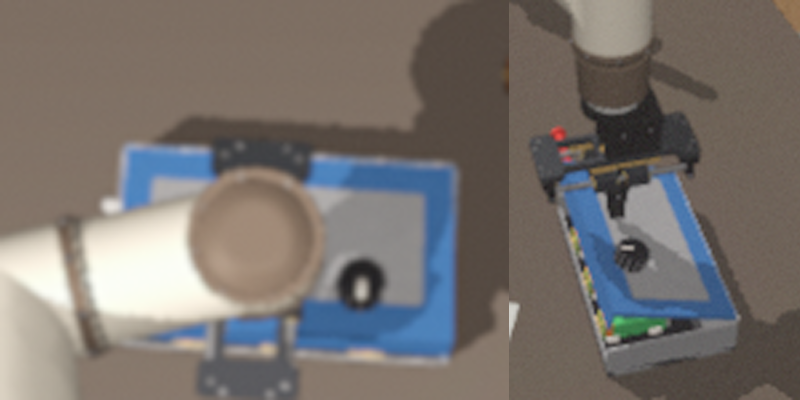

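Call:
move_arm(series=[[[0, 0, 0, -0.02, 0, -0.15, 0], [0, 0, 0, -0.02, 0, -0.15, 0], [0, 0, 0, -0.02, 0, -0.15, 0], [0, 0, 0, -0.02, 0, -0.15, 0], [0, 0, 0, -0.02, 0, -0.15, 0], [0, 0, 0, 0, 0, -0.12, 0]]])

```text
time_s: 33.58
tcp_pos: [0.5181, -0.0378, 0.1276]
ee_rot: [[-0.002, -0.998, 0.057], [-0.004, 0.057, 0.998], [-1.0, 0.002, -0.004]]
wrist_force: [-18.4, 8.8, 55.0]
gripper_width: 0.007
```

```bash
python3 bx.py -30 25 0.128 90; python3 lid.py 19
```

```text
t 33.575 tcp [ 0.518 -0.038  0.128] turn units [ 0.028 -0.013 -0.007] shift units [0.037 0.021 0.007] mm [2.222 1.276 0.418] F [-18.405   8.78   54.999] g 0.6213537415906042 j [ 13.84   22.614 -26.372   0.297 -41.167 -17.349]
top 1012 tilt fwd rad [1.451 1.488 1.524] lid angle ~ [1.791 1.828 1.864] edge minx -77.05436177546957 z at edge 57.57389959543235
side 885 tilt fwd rad [1.475 1.498 1.525] lid angle ~ [1.815 1.838 1.865] edge minx -77.87193163017737 z at edge 54.63485975020965
33.675
```

Call:
move_arm(series=[[[0, 0, 0, 0, 0, 0.3, 0], [0, 0, 0, 0, 0, 0.6, 0], [0, 0, 1, 0, -0.2, 0.3, 0.3], [0, 0, 1, -0.05, -0.3, 0, 0.6], [0, 0, 1, -0.05, -0.3, 0, 0.7], [0, 0, 1, -0.05, -0.3, 0, 0.7], [0, 0, 1, -0.05, -0.3, 0, 0.7], [0, 0, 1, 0, 0, 0, 0.7], [0, 0, 1, 0, 0, 0, 0.7], [0, 0, 1, 0, 0, 0, 0.7], [0, 0, 1, 0, 0, 0, 0.7], [0, 0, 0, 0, 0, 0, 0.7]]])

```text
time_s: 35.17
tcp_pos: [0.5058, -0.1243, 0.2003]
ee_rot: [[0.005, -0.325, -0.946], [0.001, -0.946, 0.325], [-1.0, -0.002, -0.005]]
wrist_force: [0.3, -0.2, 0.5]
gripper_width: 0.699
```

```bash
python3 bx.py -45 -60 0.18 160; python3 lid.py 20;python3 - <<'E'
import cv2,numpy as np
a=cv2.imread('pics/top20.png'); b=cv2.imread('pics/side20.png')
cv2.imwrite('pics/z20.png',np.hstack([cv2.resize(a[120:230,240:380],(509,400),interpolation=cv2.INTER_CUBIC),cv2.resize(b[130:280,280:400],(320,400),interpolation=cv2.INTER_CUBIC)][::1])[:, :800])
E
```

```text
t 35.175 tcp [ 0.506 -0.124  0.2  ] turn units [-0.003  0.039 -0.548] shift units [-0.09   0.064 -0.338] mm [ -5.424   3.859 -20.304] F [ 0.26  -0.223  0.479] g 60.84736217105614 j [  4.048  17.011 -21.68   -0.021 -50.993  67.012]
top 645 tilt fwd rad [1.461 1.495 1.518] lid angle ~ [1.801 1.835 1.858] edge minx -76.2541690247146 z at edge 57.679279057834435
side 939 tilt fwd rad [1.472 1.499 1.528] lid angle ~ [1.812 1.839 1.868] edge minx -77.95669238898961 z at edge 54.59989693271305
35.275
```

View pics/z20.png

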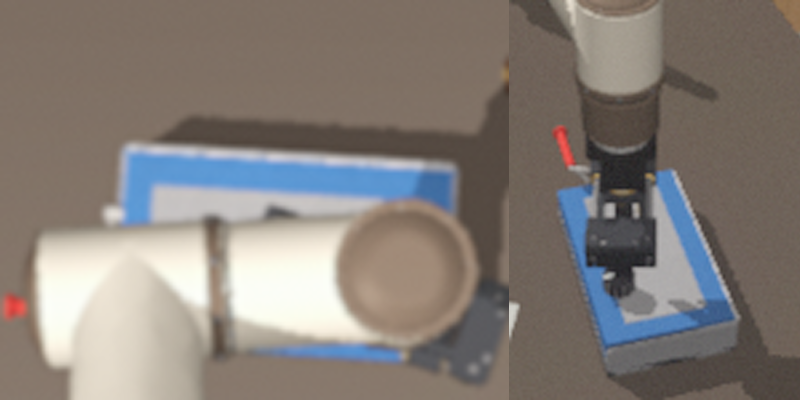

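```bash
python3 - <<'E'
from ov import *
for uv,z in (([341.2,176.1],.167),([339.5,198.4],.12)):
    P=plane('top',[uv],z)[0]; c,s=np.cos(YAW),np.sin(YAW); q=P[:2]-BX
    print((q[0]*c+q[1]*s)*1e3,(-q[0]*s+q[1]*c)*1e3)
E
```

```text
31.66204055345613 -59.28039782507606
-26.66814496130268 -60.82423479764709
```

Call:
move_arm(series=[[[0, 0.04, 0, -0.09, 0.05, -0.2, 0.7], [0, 0, 0, 0, 0, -0.4, 0.7], [0, 0, 0, 0, 0, -0.4, 0.7], [0, 0, 0, 0, 0, 0, 0.7]]])

```text
time_s: 35.78
tcp_pos: [0.4983, -0.1207, 0.1369]
ee_rot: [[-0.003, -0.33, -0.944], [0.001, -0.944, 0.33], [-1.0, -0.0, 0.003]]
wrist_force: [0.1, -0.3, 0.3]
gripper_width: 0.702
```

```bash
python3 bx.py -45 -61 0.135 165
```

```text
t 35.775 tcp [ 0.498 -0.121  0.137] turn units [-0.008 -0.018  0.116] shift units [ 0.033 -0.014 -0.031] mm [ 1.981 -0.823 -1.886] F [ 0.121 -0.323  0.255] g 61.05738877303692 j [  4.514  21.318 -26.589  -0.109 -42.234  66.301]
```

Call:
move_arm(series=[[[0, 0, 0, 0.03, -0.01, -0.03, 0.5], [0, 0, 0, 0, 0, 0, 0.2], [0, 0, 0, 0, 0, 0, 0], [0, 0, 0, 0, 0, 0, 0]]])

```text
time_s: 36.28
tcp_pos: [0.5016, -0.1202, 0.1368]
ee_rot: [[0.003, -0.331, -0.944], [0.003, -0.944, 0.331], [-1.0, -0.003, -0.002]]
wrist_force: [0.5, 2.2, -3.1]
gripper_width: 0.428
```

```bash
python3 bx.py -45 -61 0.135 165
```

```text
t 36.275 tcp [ 0.502 -0.12   0.137] turn units [-0.019  0.018  0.121] shift units [-0.022 -0.022 -0.03 ] mm [-1.316 -1.32  -1.8  ] F [ 0.499  2.231 -3.103] g 37.239398471718346 j [  4.508  21.484 -26.281  -0.211 -42.075  66.341]
```

Call:
move_arm(series=[[[0, 0, -0.8, 0, 0, -0.02, 0], [0, 0, -0.8, 0, 0, -0.01, 0], [0, 0, -0.8, 0, 0, -0.01, 0], [0, 0, -0.8, 0, 0, -0.01, 0], [0, 0, -0.8, 0, 0, -0.01, 0], [0, 0, -0.8, 0, 0, -0.01, 0]]])

```text
time_s: 37.02
tcp_pos: [0.5013, -0.1201, 0.135]
ee_rot: [[0.004, -0.856, -0.517], [-0.001, -0.517, 0.856], [-1.0, -0.003, -0.003]]
wrist_force: [-0.1, 1.0, -0.3]
gripper_width: 0.432
```

```bash
python3 bx.py -45 -61 0.135 165; python3 -c "
from h import *
print(r.sense()['moment'])"
```

```text
t 37.025 tcp [ 0.501 -0.12   0.135] turn units [-0.006  0.029  5.063] shift units [-0.017 -0.024  0.   ] mm [-1.005 -1.413  0.014] F [-0.118  0.963 -0.262] g 37.62060490928543 j [  4.615  21.572 -26.605   0.075 -41.6    26.487]
[0.27405366 0.05692198 0.05351496]
```

Call:
move_arm(series=[[[0, 0, -0.8, 0, 0, -0.01, 0], [0, 0, -0.8, 0, 0, -0.01, 0], [0, 0, -0.8, 0, 0, 0, 0], [0, 0, -0.8, 0, 0, -0.01, 0], [0, 0, -0.8, 0, 0, -0.01, 0], [0, 0, -0.8, 0, 0, 0, 0], [0, 0, -0.8, 0, 0, -0.01, 0], [0, 0, -0.8, 0, 0, -0.01, 0], [0, 0, -0.8, 0, 0, 0, 0], [0, 0, -0.8, 0, 0, -0.01, 0], [0, 0, -0.8, 0, 0, -0.01, 0], [0, 0, -0.8, 0, 0, 0, 0]]])

```text
time_s: 38.52
tcp_pos: [0.5009, -0.1196, 0.1319]
ee_rot: [[0.002, -0.666, 0.746], [-0.004, 0.746, 0.666], [-1.0, -0.004, -0.001]]
wrist_force: [1.6, 0.3, -5.1]
gripper_width: 0.431
```

```bash
python3 bx.py -45 -61 0.131 165; python3 -c "
from h import *
print(r.sense()['moment'])"
```

```text
t 38.525 tcp [ 0.501 -0.12   0.132] turn units [ 0.004  0.037 14.984] shift units [-0.009 -0.031 -0.015] mm [-0.537 -1.844 -0.91 ] F [ 1.583  0.264 -5.146] g 37.5308309504395 j [  4.758  21.814 -26.917   0.355 -41.188 -53.234]
[ 0.32447271 -0.4579215   0.04108319]
```

Call:
move_arm(series=[[[0, 0, -0.8, 0, 0, -0.02, 0], [0, 0, -0.8, 0, 0, -0.02, 0], [0, 0, -0.8, 0, 0, -0.01, 0], [0, 0, -0.8, 0, 0, 0, 0], [0, 0, -0.6, 0, 0, 0, 0]]])

```text
time_s: 39.15
tcp_pos: [0.5002, -0.1196, 0.1309]
ee_rot: [[-0.001, -0.184, 0.983], [-0.005, 0.983, 0.184], [-1.0, -0.005, -0.002]]
wrist_force: [-1.5, 0.6, -1.7]
gripper_width: 0.429
```

```bash
python3 bx.py -45 -61 0.131 165; python3 -c "
from h import *
print(r.sense()['moment'])"
```

```text
t 39.15 tcp [ 0.5   -0.12   0.131] turn units [ 0.02   0.046 18.882] shift units [ 0.001 -0.032  0.001] mm [ 0.082 -1.923  0.085] F [-1.475  0.564 -1.653] g 37.2963891665997 j [  4.8    21.892 -27.017   0.439 -41.163 -84.524]
[0.20489329 0.12203915 0.8508164 ]
```

Call:
move_arm(series=[[[0, 0, 0, 0, 0, 0, 0.4], [0, 0, 0, 0, 0, 0, 0.7], [0, 0, 0, 0, 0, 0, 0.7], [0, 0, 0, 0, 0, 0.02, 0.7], [0, 0, 0, 0, 0, 0.5, 0.7], [0, 0, 0, 0, 0, 0.8, 0.7], [0, 0, 0, -0.5, 0, 0.8, 0.7], [0, 0, 0, -0.5, -0.6, 0.6, 0.7], [0, 0, 0, -0.5, -0.9, 0, 0.7], [0, 0, 0, 0, -0.9, 0, 0.7], [0, 0, 0, 0, -0.9, 0, 0.7], [0, 0, 0, 0, -0.9, 0, 0.7], [0, 0, 0, 0, -0.5, 0, 0.7], [0, 0, 0, 0, 0, 0, 0.7]]])

```text
time_s: 40.9
tcp_pos: [0.4066, -0.4107, 0.3041]
ee_rot: [[0.011, -0.187, 0.982], [-0.009, 0.982, 0.187], [-1.0, -0.011, 0.009]]
wrist_force: [-0.1, 0.1, 0.0]
gripper_width: 0.701
```

```bash
python3 lid.py 21;python3 - <<'E'
from ov import *
import cv2,numpy as np
a=cv2.imread('pics/top21.png'); b=cv2.imread('pics/side21.png')
cv2.imwrite('pics/z21.png',np.hstack([cv2.resize(a[120:230,240:380],(509,400),interpolation=cv2.INTER_CUBIC),cv2.resize(b[130:280,280:400],(320,400),interpolation=cv2.INTER_CUBIC)][::1])[:, :800])
for cam in('top','side'):
    d=np.load(f'pics/{cam}21.npz')['d']; v,u=np.nonzero(d>0); P=pts(cam,np.c_[u,v],d[v,u]); c,s=np.cos(YAW),np.sin(YAW); q=(P[:,:2]-BX)
    bx=(q[:,0]*c+q[:,1]*s)*1e3; by=(-q[:,0]*s+q[:,1]*c)*1e3
    m=(np.hypot(bx+45,by+60)<14)&(P[:,2]<.2); print(cam,'knob top z',np.percentile(P[m,2]*1e3,[20,50,80]))
    m=(np.abs(bx+45)<14)&(abs(by-20)<30)&(P[:,2]<.2); print(cam,'lid z',np.percentile(P[m,2]*1e3,[20,50,80]))
print(r.sense()['tcp_pos'])
E
```

```text
top 1676 tilt fwd rad [1.456 1.489 1.52 ] lid angle ~ [1.796 1.829 1.86 ] edge minx -77.23041626217814 z at edge 58.096754887045904
top knob top z [81.02698154 83.42168009 86.08338225]
top lid z [55.54082772 58.07789484 60.46539086]Traceback (most recent call last):
  File "lid.py", line 16, in <module>
    a=np.degrees(np.percentile(ang,[10,50,90])); print(cam,len(B),'tilt fwd rad',np.radians(a),'lid angle ~',np.radians(a)+.26+ 2*0.04, 'edge minx',np.percentile(B[:,0],2),'z at edge',np.median(B[B[:,0]<np.percentile(B[:,0],10),2]))
                 ~~~~~~~~~~~~~^^^^^^^^^^^^^^^^
    return _quantile_unchecked(
        a, q, axis, out, overwrite_input, method, keepdims, weights)
    return _ureduce(a,
                    func=_quantile_ureduce_func,
    ...<5 lines>...
                    overwrite_input=overwrite_input,
                    method=method)
    r = func(a, **kwargs)
    result = _quantile(arr,
                       quantiles=q,
    ...<2 lines>...
                       out=out,
                       weights=wgt)
    slices_having_nans = np.isnan(arr[-1, ...])
                                  ~~~^^^^^^^^^
IndexError: index -1 is out of bounds for axis 0 with size 0
Traceback (most recent call last):
IndexError: index -1 is out of bounds for axis 0 with size 0
```

View pics/z21.png

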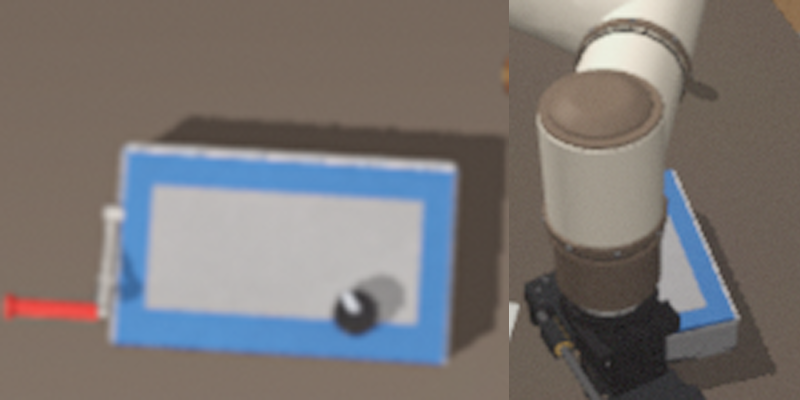

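```bash
python3 -c "
from h import *
s=r.sense(); print(s['time_s'],s['joint_velocities'],s['wrist_force']); print(r.finish_job())"
```

```text
41.0 [ 1.39325249 -1.03529601 -0.75121038 -0.06471719  0.06164864 -0.13574318] [-0.06636239  0.10452807  0.47613393]
the job is handed in; nothing more can be done
None
```

The job is done and handed in at about 41 s. All three green cells are in their bays, the lid is shut and the screw-knob is turned home. No verdict was reported.

- **Cells:** I put one cell in each bay, plus end to the brass contact. After the third, depth readings showed all three tops level at about 36 mm (floor plus cell height). They read 2–3 mm to the −y side of my estimated bay centres (one side-camera reading about 6–7 mm), within the 7 mm allowed.
- **Stay and lid:** I lifted the knee past centre and guided it until the lid was at about 1.05 rad. The lid then sank partly by itself, and I pressed it shut with the closed fingers. That press peaked at about 55 N on the wrist. The last top view puts the lid at about 1.83 rad, with its upper face at 58 mm.
- **Knob:** I turned it in one grip of about 150°, not several, since the wrist had enough range. It stopped with a counter-moment of 0.85 N·m. The knob top read about 83.5 mm, against 84 mm expected when home, and its mark had turned by about 143°.

Two checks are incomplete. The final side-camera check failed because the arm blocked the view, so the last readings come from the top camera only. I did not measure the monocular and sample box again at the end, but the arm never worked close to either.

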